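Tea station stock check

ROBOT

A 6-joint arm with a two-finger parallel gripper is mounted at the origin on the work surface. World frame = base frame: x ahead of the robot, y to its left, z up, the work surface at z = 0. Lengths are in m, angles in rad, forces in N, time in s.
With the tool pointing down it reaches from about 0.3 to 0.775 m from the base axis. Payload 14.6 kg.
Tool frame: the origin (TCP) lies between the finger pads; the fingertips stand 19 mm ahead of it and the grasp point (between the pads) is the TCP; z points along the fingers, y is the direction in which the jaws open and shut (so a half turn about z gives the same grasp; the last joint's range is limited). The gripper opens to 94 mm and grips with 3 to 60 N. Pads are 16 mm wide; open, the fingers measure 119 mm over their backs; the gripper's body (75 mm by 177 mm) begins 78 mm behind the grasp point.
Start: joints at [1.183, 0.3, 1.521, -0, 1.321, -0.067], TCP at [0.173, 0.522, 0.224] pointing down, gripper open.
Joint ranges: [-3.03, 3.03], [-0.79, 2.21], [0.23, 2.52], [-1.04, 4.18], [0, 3.07], [-2.55, 2.55]. Speed limits (rad/s): [2.22, 2.22, 2.57, 3.14, 3.14, 3.14].

INTERFACE

Orientations are given as [roll, pitch, yaw] about the fixed x, y, z axes, in that order (R = Rz(yaw) Ry(pitch) Rx(roll)).
In Python, from station import telemetry, vision, ctrl gives the robot as it stands. The module is installed in compiled form; this text tells all that it offers.
- The arm moves only by the shell command python3 -m creep 'ROWS' [FORCE]. ROWS is JSON, a list of rows, each a list of 3 entries, a list of its own where there are three numbers: the shift along the tool's x, y, z in units of 50 mm (1.0 is 50 mm), then the turn about the tool's z in units of 8 degrees (1.0 is 8 degrees), then the opening, from 0 (shut) to 1 (fully open). In form: [[[tx, ty, tz], twist, gripper], ...]. A call has 1 to 12 rows; each row is the pose to reach, as a shift and turn from the pose commanded when the call began, along the tool's axes at that moment; what a row does not reach only later rows make up. A row lasts 1/10 s, in which the tool goes at most 50 mm and 8.59 degrees, less where a joint would pass 70% of its speed; a pose out of reach is approached as far as the arm can. A call with a gripper value outside its range is refused whole. The fingers move at their own pace and stop on an object; FORCE is the grip in N (left out, the last holds). Time passes only in rows, so rows that repeat a pose let the fingers close. It gives the time, the measured TCP pose, the force and the opening at its end, in the units of the state.
- telemetry.get_obs(): the state, without advancing time (a new reading comes with each control period).
- vision.camera(name): name is "scene" or "top" or "wrist"; returns a dict with "img" (400x640x3 uint8, red, green, blue), "depth" (400x640 float32, m along the optical axis (not along the pixel's ray), 0 where there is no reading), "vertical_fov" (degrees; the focal length in pixels is half the picture's height over the tangent of half this angle, whatever the lens; pixels are square), "cx", "cy" (the principal point, pixels), "extrinsics" (4x4, takes a point from camera to world coordinates); the wrist camera has in their place "hand_eye" (4x4, takes a point from camera to tool coordinates, whose origin is the TCP and whose axes are the flange's). Camera axes: x right, y down, z forward; pixel columns grow to the right and rows downward; lengths in m; the calibration is good to about 2 mm. A picture is of the moment at which its call begins: read the wrist's pose just before it.
- ctrl.hand_in(): hands the job in, once; it reports no verdict.
The state is a dict: "time_s": time; "qpos": joint angles; "joint_vel": joint speeds; "tau": joint torques, N m; "ee_pos": TCP position; "eef_rot": TCP orientation; "force": force on the tool from outside, world axes, zero at the start; "moment": the same for the moment, N m; "grip_width": finger opening in m.
Only numpy, scipy, OpenCV 4.12 (cv2) and the standard library are available. Lean on these libraries where they do the work, as an engineer would, in place of code of your own. Each camera call takes 0.05 s, during which the arm holds its last target.

TASK

Take the wooden scraper and sweep every sugar lump along the tea board into the catch tray at its open end, never touching the sugar with the fingers, then put the scraper down on the marble clear of the station. After that, stand every canister upright on the cleared board between its rims, turned so that its tag squarely faces the scanner block, and see that every canister's lid is pressed fully home. Leave the teapot, the pink glasses and the spoon where they are.

Things in the scene. Friction and masses are not known exactly. Their poses are not given: they have to be found in the camera images.
- station: fixed tea station of board, catch tray and scanner block in one piece; origin on the marble under the middle of the board, z up, x from the board towards the scanner block, y along the board towards the tray. At yaw 0 the block is on the side away from the robot and the tray to the robot's left; yaw is within 0.15 rad of that
- board_mid (a point): middle of the board's top, station axes. Board: dark hard silicone trivet, top 24 mm above the marble, 320 mm long (y -160 to +160 mm), 112 mm wide between low rims (x -56 to +56 mm). Rims 6 mm wide and 6 mm high along both long sides and across the -y end; the +y end is open
- tray_mid (a point): middle of the catch tray's floor, 205 mm along the station's +y. Steel tray joined to the board's open end: inside from y 160 to 247 mm and x -59 to +59 mm of the station, floor 3 mm above the marble, walls up to 30 mm
- scanner_mid (a point): middle of the scanner's face, station axes, 66 mm along the station's +x and 47 mm above the marble. White block 50 mm deep (x 66 to 116 mm), 326 mm long (y -166 to +160 mm), 70 mm high, standing along the board's far rim; its three dark windows look to -x over the board
- can1: stainless tea canister, upright cylinder 62 mm in diameter, body 85 mm tall, about 0.48 kg with a heavy foot; origin at the centre of its underside, z up, x towards its tag clip. May be absent (two or three are there)
- tag1 (a point): middle of the outer face of the tag clip of can1: a flat clip with a white card, 26 mm wide, from 10 to 46 mm above the canister's foot, standing 5 mm proud of the wall; this point is 36.5 mm from the canister's axis along its +x. A 14 mm white paper strip runs from the clip up the wall and folds over the shoulder, so the tag's side shows from above
- lid1 (a joint): how far the push-in lid of can1 is pressed, m: 0 stands 8 mm proud, 0.008 is fully home. The wooden lid (flange 46 mm, knob 36 mm in diameter) is on the canister's axis, with the knob's flat top 109 mm above the canister's foot when 0 and 101 mm when home; it slides down with about 6 N of friction and stays where it is left
- can2: stainless tea canister, upright cylinder 62 mm in diameter, body 85 mm tall, about 0.48 kg with a heavy foot; origin at the centre of its underside, z up, x towards its tag clip. May be absent (two or three are there)
- tag2 (a point): middle of the outer face of the tag clip of can2: a flat clip with a white card, 26 mm wide, from 10 to 46 mm above the canister's foot, standing 5 mm proud of the wall; this point is 36.5 mm from the canister's axis along its +x. A 14 mm white paper strip runs from the clip up the wall and folds over the shoulder, so the tag's side shows from above
- lid2 (a joint): how far the push-in lid of can2 is pressed, m: 0 stands 8 mm proud, 0.008 is fully home. The wooden lid (flange 46 mm, knob 36 mm in diameter) is on the canister's axis, with the knob's flat top 109 mm above the canister's foot when 0 and 101 mm when home; it slides down with about 6 N of friction and stays where it is left
- can3: stainless tea canister, upright cylinder 62 mm in diameter, body 85 mm tall, about 0.48 kg with a heavy foot; origin at the centre of its underside, z up, x towards its tag clip. May be absent (two or three are there)
- tag3 (a point): middle of the outer face of the tag clip of can3: a flat clip with a white card, 26 mm wide, from 10 to 46 mm above the canister's foot, standing 5 mm proud of the wall; this point is 36.5 mm from the canister's axis along its +x. A 14 mm white paper strip runs from the clip up the wall and folds over the shoulder, so the tag's side shows from above
- lid3 (a joint): how far the push-in lid of can3 is pressed, m: 0 stands 8 mm proud, 0.008 is fully home. The wooden lid (flange 46 mm, knob 36 mm in diameter) is on the canister's axis, with the knob's flat top 109 mm above the canister's foot when 0 and 101 mm when home; it slides down with about 6 N of friction and stays where it is left
- lump1: white sugar lump, 24 x 20 x 14 mm (x, y, z), 12 g, loose on the board; origin at the centre of its underside. May be absent (two to four are there)
- lump2: white sugar lump, 24 x 20 x 14 mm (x, y, z), 12 g, loose on the board; origin at the centre of its underside. May be absent (two to four are there)
- lump3: white sugar lump, 24 x 20 x 14 mm (x, y, z), 12 g, loose on the board; origin at the centre of its underside. May be absent (two to four are there)
- lump4: white sugar lump, 24 x 20 x 14 mm (x, y, z), 12 g, loose on the board; origin at the centre of its underside. May be absent (two to four are there)
- scraper: olive wood scraper block, 0.13 kg, standing on the marble; origin at the centre of its underside, z up. Foot 26 mm (x) by 96 mm (y) and 22 mm high; grip ridge above it 20 mm (x) by 60 mm (y), from 20 to 60 mm high, to be pinched across x
- teapot: white ceramic teapot, 132 mm across its body, 134 mm high, spout to its +y and handle to its -y (about 105 mm each way); origin at the centre of its underside; bystander
- glass1: pink tea glass, 72 mm across and 85 mm high, origin at the centre of its underside; bystander
- glass2: pink tea glass, 72 mm across and 85 mm high, origin at the centre of its underside; bystander
- spoon: olive wood spoon, 150 mm long, lying on the marble; bystander

How it is judged:
On the way, in this order (a step that is already met when the one before it is completed fails the run):
1. all sugar lumps are in the catch tray while no canister is on the board yet (y of lump1 in the frame of station between 0.157 and 0.25 m and (y of lump1 in the frame of station above 0.166 m or height (world z) of lump1 below 0.02 m) and x of lump1 in the frame of station between -0.062 and 0.062 m and height (world z) of each of lump1, lump2, lump3, lump4 below 0.035 m and y of lump2 in the frame of station between 0.157 and 0.25 m and (y of lump2 in the frame of station above 0.166 m or height (world z) of lump2 below 0.02 m) and x of lump2 in the frame of station between -0.062 and 0.062 m and y of lump3 in the frame of station between 0.157 and 0.25 m and (y of lump3 in the frame of station above 0.166 m or height (world z) of lump3 below 0.02 m) and x of lump3 in the frame of station between -0.062 and 0.062 m and y of lump4 in the frame of station between 0.157 and 0.25 m and (y of lump4 in the frame of station above 0.166 m or height (world z) of lump4 below 0.02 m) and x of lump4 in the frame of station between -0.062 and 0.062 m and (x of can1 in the frame of station below -0.07 m or x of can1 in the frame of station above 0.07 m or y of can1 in the frame of station below -0.17 m or y of can1 in the frame of station above 0.17 m) and (x of can2 in the frame of station below -0.07 m or x of can2 in the frame of station above 0.07 m or y of can2 in the frame of station below -0.17 m or y of can2 in the frame of station above 0.17 m) and (x of can3 in the frame of station below -0.07 m or x of can3 in the frame of station above 0.07 m or y of can3 in the frame of station below -0.17 m or y of can3 in the frame of station above 0.17 m)), for 0.2 s.
2. the scraper is put down and released on the marble, clear of the station, before any canister is on the board (height (world z) of scraper below 0.04 m and linear speed of scraper below 0.03 m/s and contact force between the fingers and scraper below 0.2 N and (x of scraper in the frame of station below -0.08 m or x of scraper in the frame of station above 0.14 m or y of scraper in the frame of station below -0.19 m or y of scraper in the frame of station above 0.27 m) and (x of can1 in the frame of station below -0.07 m or x of can1 in the frame of station above 0.07 m or y of can1 in the frame of station below -0.17 m or y of can1 in the frame of station above 0.17 m) and (x of can2 in the frame of station below -0.07 m or x of can2 in the frame of station above 0.07 m or y of can2 in the frame of station below -0.17 m or y of can2 in the frame of station above 0.17 m) and (x of can3 in the frame of station below -0.07 m or x of can3 in the frame of station above 0.07 m or y of can3 in the frame of station below -0.17 m or y of can3 in the frame of station above 0.17 m)), for 0.2 s.
At the end, for the whole second after the job is handed in: each canister stands upright (0.1 rad), at rest, on the board between the rims, tag square to the scanner within 0.26 rad, lid at least 6.2 of its 8 mm down; all lumps lie in the catch tray; the scraper rests on the marble clear of the station (x of can1 in the frame of station between -0.036 and 0.036 m and y of can1 in the frame of station between -0.145 and 0.15 m and height (world z) of can1 between 0.019 and 0.029 m and angle between each of can1, can2, can3's own z axis and vertical below 0.1 rad and linear speed of each of can1, can2, can3, scraper below 0.03 m/s and angle between the x axis of each of can1, can2, can3 and the x axis of station, either way round below 0.26 rad and x of each of tag1, tag2, tag3 in the frame of station above 0 m and value of joint each of lid1, lid2, lid3 above 0.0062 m and x of can2 in the frame of station between -0.036 and 0.036 m and y of can2 in the frame of station between -0.145 and 0.15 m and height (world z) of can2 between 0.019 and 0.029 m and x of can3 in the frame of station between -0.036 and 0.036 m and y of can3 in the frame of station between -0.145 and 0.15 m and height (world z) of can3 between 0.019 and 0.029 m and y of lump1 in the frame of station between 0.157 and 0.25 m and (y of lump1 in the frame of station above 0.166 m or height (world z) of lump1 below 0.02 m) and x of lump1 in the frame of station between -0.062 and 0.062 m and height (world z) of each of lump1, lump2, lump3, lump4 below 0.035 m and y of lump2 in the frame of station between 0.157 and 0.25 m and (y of lump2 in the frame of station above 0.166 m or height (world z) of lump2 below 0.02 m) and x of lump2 in the frame of station between -0.062 and 0.062 m and y of lump3 in the frame of station between 0.157 and 0.25 m and (y of lump3 in the frame of station above 0.166 m or height (world z) of lump3 below 0.02 m) and x of lump3 in the frame of station between -0.062 and 0.062 m and y of lump4 in the frame of station between 0.157 and 0.25 m and (y of lump4 in the frame of station above 0.166 m or height (world z) of lump4 below 0.02 m) and x of lump4 in the frame of station between -0.062 and 0.062 m and height (world z) of scraper below 0.04 m and contact force between the fingers and scraper below 0.2 N and (x of scraper in the frame of station below -0.08 m or x of scraper in the frame of station above 0.14 m or y of scraper in the frame of station below -0.19 m or y of scraper in the frame of station above 0.27 m)); the robot touches nothing.
It fails at once if the fingers touch a sugar lump (contact force between the fingers and lump1 above 0.3 N or contact force between the fingers and lump2 above 0.3 N or contact force between the fingers and lump3 above 0.3 N or contact force between the fingers and lump4 above 0.3 N).
It fails at once if the teapot, a glass or the spoon is shifted by more than 30 mm (distance of any of teapot, glass1, glass2, spoon from where it was at the start of the episode above 0.03 m).
Of can1, can2, can3 only 2 to 3 are there at a start; the rules pass over those that are not, and their reading is None.
Of lump1, lump2, lump3, lump4 only 2 to 4 are there at a start; the rules pass over those that are not, and their reading is None.
At some moment in a run one of can1, can2, can3 may be knocked a few centimetres aside while the robot is not near it.
It also fails if it takes over 210 s, if anything falls off the work surface, if the arm or the gripper's body presses on something with over 40 N, if the wrist force passes 120 N, or if a joint passes its speed limit or range.

## Working session

There is one attempt and no reset: what is moved stays moved. The work goes in short steps, Python scripts to look and compute and a shell command to move; the robot and the scene stay as the last step left them, time stands still between calls to the robot, and variables do not carry over. Pictures are saved under pics/ and viewed, and the job is handed in when it is done.

```bash
ls; mkdir -p pics; cat > h.py <<'E'
import numpy as np, cv2
from station import telemetry, vision, ctrl
from scipy.spatial.transform import Rotation as R
def obs(): return telemetry.get_obs()
def T_tool(o=None):
    o=o or obs(); T=np.eye(4); T[:3,:3]=R.from_euler('xyz',o['eef_rot']).as_matrix(); T[:3,3]=o['ee_pos']; return T
def shot(name,fn=None):
    T=T_tool(); c=vision.camera(name)
    c['T']=c['extrinsics'] if name!='wrist' else T@np.array(c['hand_eye'])
    c['T']=np.array(c['T']); h=c['img'].shape[0]; c['f']=h/2/np.tan(np.radians(c['vertical_fov'])/2)
    if fn: cv2.imwrite('pics/'+fn+'.png',cv2.cvtColor(c['img'],cv2.COLOR_RGB2BGR))
    return c
def cloud(c):
    d=c['depth']; h,w=d.shape; u,v=np.meshgrid(np.arange(w),np.arange(h))
    P=np.stack([(u-c['cx'])/c['f']*d,(v-c['cy'])/c['f']*d,d],-1)
    P=P@c['T'][:3,:3].T+c['T'][:3,3]; P[d<=0]=np.nan; return P
E
python3 - <<'E'
from h import *
for n in ['scene','top','wrist']:
    c=shot(n,n+'0'); print(n,c['vertical_fov'],c['cx'],c['cy'],c['f']); print(c['T'].round(3))
    np.savez('%s0.npz'%n,**{k:c[k] for k in ['img','depth','T','f','cx','cy']})
print(obs())
E
```

```text
pics
scene 49.5520885121837 317.446202573575 197.26949884821653 433.31537102933464
[[-0.575  0.651 -0.495  1.096]
 [ 0.818  0.452 -0.356  0.427]
 [-0.008 -0.61  -0.793  0.944]
 [ 0.     0.     0.     1.   ]]
top 56.03804394460863 321.32530424186626 201.92952751560148 375.8442190667608
[[-0.013 -0.988  0.152  0.397]
 [-1.     0.015  0.008  0.029]
 [-0.01  -0.152 -0.988  1.278]
 [ 0.     0.     0.     1.   ]]
wrist 61.33970707489428 322.5625474759474 197.2438529315535 337.24246678324266
[[ 0.316  0.914  0.253  0.1  ]
 [ 0.949 -0.304 -0.086  0.545]
 [-0.002  0.268 -0.964  0.384]
 [ 0.     0.     0.     1.   ]]
{'time_s': 0.15, 'qpos': array([ 1.18337249e+00,  3.00346514e-01,  1.52142195e+00, -2.67718928e-05,
        1.32070730e+00, -6.65692581e-02]), 'joint_vel': array([-0.00046354,  0.00015385, -0.00385508,  0.00284195, -0.00162548,
        0.00113783]), 'tau': array([-1.15408831e-03, -5.31965661e+01, -3.52826750e+01,  7.07533280e-02,
        2.36341363e-02, -6.99057478e-05]), 'ee_pos': array([0.17338253, 0.52176685, 0.22402199]), 'eef_rot': array([-3.14070978e+00, -3.28684913e-05,  2.82074470e+00]), 'force': array([-1.01815832,  0.43378022,  0.58065243]), 'moment': array([-0.01172809,  0.0028278 , -0.02852402]), 'grip_width': 0.09406488878028679}
```

View pics/top0.png

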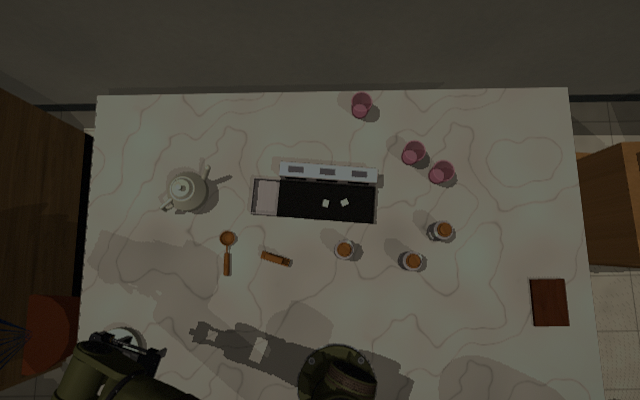

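View pics/scene0.png

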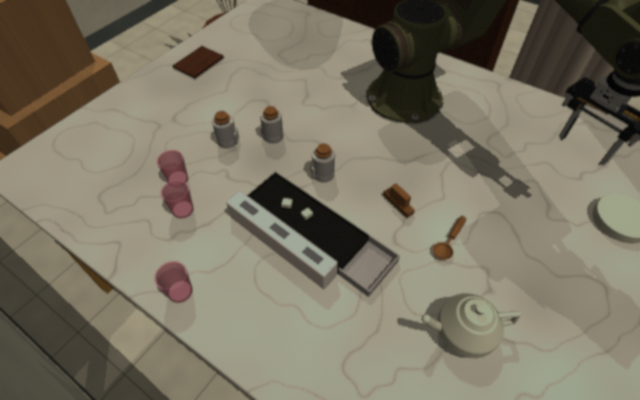

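View pics/wrist0.png

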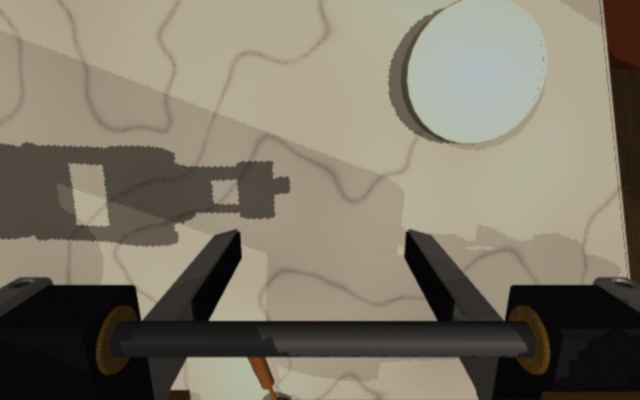

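The top view shows three canisters at (344,250), (412,262) and (441,231), and two lumps at (325,203) and (345,202). The scraper is at (276,258), the tray at (265,197), the spoon at (227,250), the teapot at (187,190) and three pink glasses to the upper right. Next I'll measure from the cloud.

```bash
cat > m.py <<'E'
from h import *
def load(n):
    z=np.load(n); return {k:z[k] for k in z.files}
E
python3 - <<'E'
from m import *
c=load('top0.npz'); P=cloud(c); img=c['img']
crop=img[140:290,150:470]; o=cv2.resize(crop,(800,375),interpolation=cv2.INTER_CUBIC)
cv2.imwrite('pics/top0c.png',cv2.cvtColor(np.clip(o.astype(float)*1.8,0,255).astype(np.uint8),cv2.COLOR_RGB2BGR))
z=P[...,2]; sub=np.zeros(z.shape,bool); sub[95:290,150:470]=True
n,l,s,ce=cv2.connectedComponentsWithStats(((z>0.01)&sub).astype(np.uint8))
for i in range(1,n):
    if s[i,4]<15: continue
    Q=P[l==i]; hi=Q[Q[:,2]>Q[:,2].max()-0.008]
    print(s[i],'mean',Q[:,:2].mean(0).round(3),'zmax',Q[:,2].max().round(3),'top',hi.mean(0).round(4), len(hi))
# scanner edges: z 0.06-0.08 points
Q=P[(z>0.062)&(z<0.08)&sub]; m=(Q[:,0]>0.55)&(Q[:,0]<0.78)&(Q[:,1]>-.15)&(Q[:,1]<0.2)
Q=Q[m]; r=cv2.minAreaRect(Q[:,:2].astype(np.float32)); print('scanner',r,len(Q))
E
```

```text
[351  95  22  23 338] mean [ 0.922 -0.102] zmax 0.09 top [ 0.9106 -0.104   0.0849] 56
[402 140  24  25 358] mean [ 0.753 -0.273] zmax 0.09 top [ 0.7496 -0.2706  0.0853] 74
[429 159  26  24 382] mean [ 0.684 -0.363] zmax 0.09 top [ 0.6796 -0.3607  0.0851] 75
[ 250  161  128   62 5489] mean [0.624 0.027] zmax 0.077 top [0.6859 0.0124 0.0714] 804
[ 160  165   51   46 1476] mean [0.624 0.471] zmax 0.135 top [0.6314 0.4845 0.1323] 33
[426 220  27  21 425] mean [ 0.486 -0.336] zmax 0.112 top [ 0.4879 -0.3464  0.1069] 97
[220 231  15  44 199] mean [0.42  0.358] zmax 0.023 top [0.3966 0.358  0.0182] 91
[334 239  20  20 318] mean [ 0.431 -0.03 ] zmax 0.114 top [ 0.4306 -0.0307  0.1088] 78
[260 250  30  17 227] mean [0.406 0.193] zmax 0.067 top [0.4055 0.1963 0.0609] 65
[398 251  25  20 387] mean [ 0.393 -0.237] zmax 0.112 top [ 0.393  -0.2434  0.1071] 102
scanner ((0.685439944267273, 0.014394193887710571), (0.32515421509742737, 0.05250227451324463), 84.81356811523438) 1486
```

View pics/top0c.png

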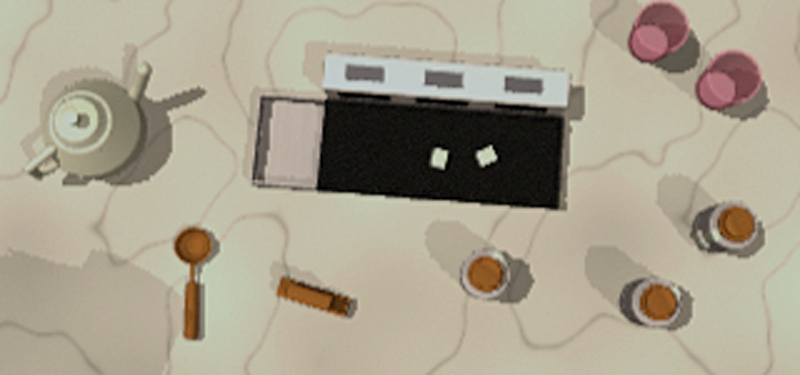

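```bash
cat > go.py <<'E'
import sys; from h import *
# usage: go.py x y z yaw_deg : shift/turn in move units
x,y,z,yw=map(float,sys.argv[1:5]); T=T_tool(); o=obs()
d=T[:3,:3].T@(np.array([x,y,z])-T[:3,3])/0.05
cur=np.degrees(np.arctan2(T[1,0],T[0,0])); dy=(yw-cur+180)%360-180
print('t',d.round(3),'twist',round(-dy/8,3),'| cur',T[:3,3].round(4),'yaw',round(cur,2),'q1,q6 deg',np.degrees(o['qpos'][[0,5]]).round(1),'t',o['time_s'],'w',round(o['grip_width'],4),'F',o['force'].round(1))
E
python3 go.py 0.42 -0.05 0.42 0
```

```text
t [-8.287 -9.3   -3.912] twist 20.202 | cur [0.1734 0.5218 0.224 ] yaw 161.62 q1,q6 deg [67.8 -3.8] t 0.15 w 0.0941 F [-1.   0.4  0.6]
```

```bash
python3 -m creep '[[[0,0,-3.9],5,1],[[0,0,-3.9],5,1],[[0,0,-3.9],5,1],[[0,0,-3.9],5,1],[[-8.3,-9.3,-3.9],20.2,1],[[-8.3,-9.3,-3.9],20.2,1],[[-8.3,-9.3,-3.9],20.2,1],[[-8.3,-9.3,-3.9],20.2,1],[[-8.3,-9.3,-3.9],20.2,1],[[-8.3,-9.3,-3.9],20.2,1],[[-8.3,-9.3,-3.9],20.2,1],[[-8.3,-9.3,-3.9],20.2,1]]'; python3 go.py 0.42 -0.05 0.42 0
```

```text
time_s: 1.35
ee_pos: [0.3321, 0.1528, 0.4195]
eef_rot: [3.141, -0.0, 1.015]
force: [0.7, -0.0, -0.2]
grip_width: 0.094
t [-2.518  3.633 -0.009] twist 7.269 | cur [0.3321 0.1528 0.4195] yaw 58.15 q1,q6 deg [19.  50.8] t 1.35 w 0.094 F [ 0.7 -0.  -0.2]
```

```bash
python3 -m creep '[[[-2.5,3.6,0],7.3,1],[[-2.5,3.6,0],7.3,1],[[-2.5,3.6,0],7.3,1],[[-2.5,3.6,0],7.3,1],[[-2.5,3.6,0],7.3,1],[[-2.5,3.6,0],7.3,1],[[-2.5,3.6,0],7.3,1],[[-2.5,3.6,0],7.3,1],[[-2.5,3.6,0],7.3,1]]'; python3 go.py 0.42 -0.05 0.42 0
python3 - <<'E'
from m import *
c=shot('wrist','w1'); np.savez('w1.npz',**{k:c[k] for k in ['img','depth','T','f','cx','cy']})
E
```

```text
time_s: 2.25
ee_pos: [0.4201, -0.0458, 0.4194]
eef_rot: [-3.142, 0.0, 0.005]
force: [0.2, -0.2, 0.5]
grip_width: 0.094
t [-0.003  0.083 -0.012] twist 0.038 | cur [ 0.4201 -0.0458  0.4194] yaw 0.3 q1,q6 deg [-11.2  78.5] t 2.25 w 0.094 F [ 0.2 -0.2  0.5]
```

View pics/w1.png

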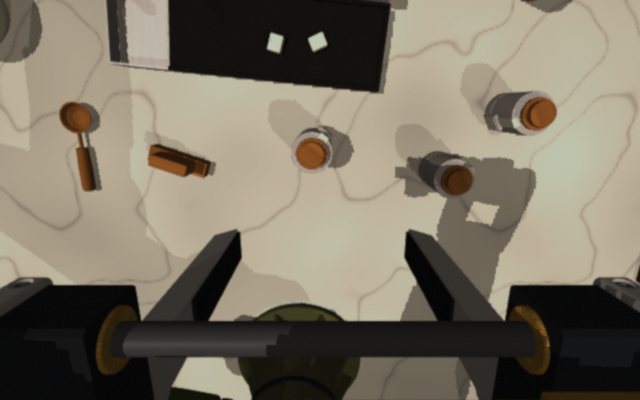

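```bash
python3 - <<'E'
from m import *
c=load('w1.npz'); P=cloud(c); img=c['img'].astype(int)
o=cv2.resize(c['img'][0:220,50:600],(800,320),interpolation=cv2.INTER_CUBIC)
cv2.imwrite('pics/w1c.png',cv2.cvtColor(np.clip(o.astype(float)*1.5,0,255).astype(np.uint8),cv2.COLOR_RGB2BGR))
z=P[...,2]
# scraper
m=np.zeros(z.shape,bool); m[140:185,140:220]=True
Q=P[m&(z>0.045)]; print('ridge',cv2.minAreaRect(Q[:,:2].astype(np.float32)),np.median(Q[:,2]))
Q=P[m&(z>0.012)]; print('scr',cv2.minAreaRect(Q[:,:2].astype(np.float32)))
# lumps
for (u,v) in [(275,43),(318,42)]:
    m=np.zeros(z.shape,bool); m[v-14:v+15,u-16:u+17]=True
    m&=img.sum(-1)>300
    Q=P[m]; print('lump',Q.mean(0).round(4),cv2.minAreaRect(Q[:,:2].astype(np.float32)))
# board: dark, z~.024-.03
m=np.zeros(z.shape,bool); m[0:100,100:400]=True
m&=(z>0.015)
Q=P[m]; print('board+tray',cv2.minAreaRect(Q[:,:2].astype(np.float32)), np.median(Q[:,2]))
# near edge fit
pts=[]
for u in range(175,380,2):
    v=np.where(m[:,u])[0]; 
    if len(v): pts.append(P[v.max(),u])
pts=np.array(pts); a=np.polyfit(pts[:,1],pts[:,0],1); print('near edge x=',a,'yaw',np.arctan(-a[0]), pts[:,2].mean())
E
```

```text
ridge ((0.40391290187835693, 0.19481150805950165), (0.05988478288054466, 0.0201867688447237), 71.06853485107422) 0.05900481336201535
scr ((0.40425750613212585, 0.19532793760299683), (0.0971619263291359, 0.026752972975373268), 71.566650390625)
lump [nan nan nan] ((0.586027979850769, 0.023975331336259842), (0.02007395587861538, 0.025688249617815018), 74.47647857666016)
lump [nan nan nan] ((0.5884812474250793, -0.038455139845609665), (0.02261064387857914, 0.02406473085284233), 22.779111862182617)
board+tray ((0.6006935238838196, 0.06742790341377258), (0.416835755109787, 0.12940192222595215), 84.63858795166016) 0.02408404551716481
near edge x= [0.09287067 0.52983352] yaw -0.0926050454234911 0.026066119068600544
```

View pics/w1c.png

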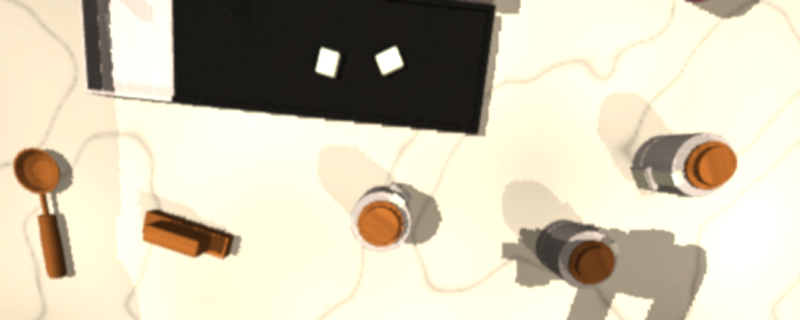

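```bash
python3 go.py 0.404 0.195 0.15 71.3
```

```text
t [-0.298 -4.818  5.389] twist -8.875 | cur [ 0.4201 -0.0458  0.4194] yaw 0.3 q1,q6 deg [-11.2  78.5] t 2.3 w 0.094 F [ 0.1  1.1 -0.1]
```

```bash
python3 -m creep '[[[-0.3,-4.8,0],-8.9,1],[[-0.3,-4.8,0],-8.9,1],[[-0.3,-4.8,0],-8.9,1],[[-0.3,-4.8,0],-8.9,1],[[-0.3,-4.8,0],-8.9,1],[[-0.3,-4.8,2],-8.9,1],[[-0.3,-4.8,5.4],-8.9,1],[[-0.3,-4.8,5.4],-8.9,1],[[-0.3,-4.8,5.4],-8.9,1],[[-0.3,-4.8,5.4],-8.9,1],[[-0.3,-4.8,5.4],-8.9,1],[[-0.3,-4.8,5.4],-8.9,1]]'; python3 go.py 0.404 0.195 0.05 71.3
python3 - <<'E'
from m import *
c=shot('wrist','w2')
P=cloud(c); z=P[...,2]
m=(np.abs(P[...,0]-.404)<.06)&(np.abs(P[...,1]-.195)<.06)&(z>.045)&(z<.07)
print(m.sum(),cv2.minAreaRect(P[m][:,:2].astype(np.float32)))
E
```

```text
time_s: 3.5
ee_pos: [0.4035, 0.1937, 0.1471]
eef_rot: [-3.138, 0.003, 1.247]
force: [0.1, 0.3, 1.1]
grip_width: 0.0941
t [0.034 0.01  1.941] twist 0.018 | cur [0.4035 0.1937 0.1471] yaw 71.44 q1,q6 deg [21.  39.5] t 3.5 w 0.0941 F [0.1 0.3 1.1]
1973 ((0.4039187431335449, 0.19619068503379822), (0.05972577631473541, 0.019906971603631973), 70.79618835449219)
```

View pics/w2.png

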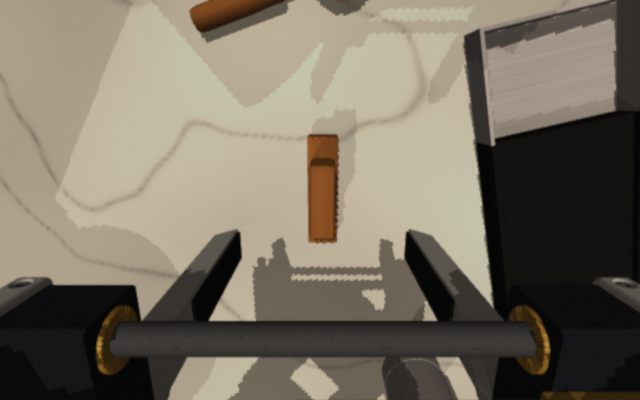

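The scraper at (322,190) lies centred between the open fingers and parallel to them. I'll go down and close.

```bash
python3 -m creep '[[[0,0,1],0,1],[[0,0,1.94],0,1],[[0,0,1.94],0,1],[[0,0,1.94],0,1],[[0,0,1.94],0,0],[[0,0,1.94],0,0],[[0,0,1.94],0,0],[[0,0,1.94],0,0],[[0,0,1.94],0,0],[[0,0,1.94],0,0]]' 30;  python3 -m creep '[[[0,0,0],0,0],[[0,0,0],0,0],[[0,0,-1],0,0],[[0,0,-1.5],0,0],[[0,0,-1.5],0,0]]'; python3 go.py 0.5834 -0.103 0.2 -5.3
```

```text
time_s: 4.55
ee_pos: [0.4049, 0.1941, 0.0526]
eef_rot: [3.142, -0.0, 1.244]
force: [0.2, 0.4, 0.2]
grip_width: 0.0496
time_s: 5.05
ee_pos: [0.4062, 0.1946, 0.1305]
eef_rot: [3.137, -0.004, 1.244]
force: [-0.0, 1.0, -1.1]
grip_width: 0.0095
t [-4.496  5.271 -1.383] twist 9.574 | cur [0.4062 0.1946 0.1305] yaw 71.29 q1,q6 deg [20.9 39.6] t 5.05 w 0.0095 F [-0.   1.  -1.1]
```

The fingers were slower than I expected, so the lift started before they had closed. I'll look.

```bash
python3 -m creep '[[[0,0,-0.4],0,1],[[0,0,-0.4],0,1],[[0,0,-0.4],0,1],[[0,0,-0.4],0,1],[[0,0,-0.4],0,1],[[0,0,-0.4],0,1],[[0,0,-0.4],0,1],[[0,0,-0.4],0,1],[[0,0,-0.4],0,1],[[0,0,-0.4],0,1]]'
python3 - <<'E'
from m import *
c=shot('wrist','w3')
P=cloud(c); z=P[...,2]
m=(np.abs(P[...,0]-.404)<.06)&(np.abs(P[...,1]-.195)<.06)&(z>.045)&(z<.07)
print(m.sum(),cv2.minAreaRect(P[m][:,:2].astype(np.float32)))
E
python3 go.py 0.404 0.196 0.05 71
```

```text
time_s: 6.05
ee_pos: [0.4048, 0.1941, 0.1475]
eef_rot: [3.142, -0.0, 1.244]
force: [-0.5, 0.7, 0.4]
grip_width: 0.0859
1947 ((0.40392935276031494, 0.19623060524463654), (0.05925987660884857, 0.01986405998468399), 70.6667709350586)
t [ 0.031 -0.028  1.949] twist 0.036 | cur [0.4048 0.1941 0.1475] yaw 71.29 q1,q6 deg [20.9 39.6] t 6.1 w 0.0897 F [-0.1 -0.8 -0.5]
```

View pics/w3.png

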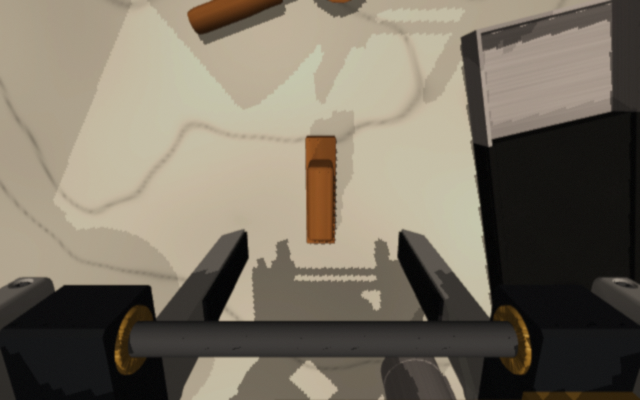

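The scraper still stands where it was, at (320,190). I'll close it with enough time this time.

```bash
python3 -m creep '[[[0,0,1],0,1],[[0,0,1.95],0,1],[[0,0,1.95],0,1],[[0,0,1.95],0,0],[[0,0,1.95],0,0],[[0,0,1.95],0,0],[[0,0,1.95],0,0],[[0,0,1.95],0,0],[[0,0,1.95],0,0],[[0,0,1.95],0,0],[[0,0,1.95],0,0],[[0,0,1.95],0,0]]' 30;  python3 -m creep '[[[0,0,0],0,0],[[0,0,0],0,0],[[0,0,0],0,0],[[0,0,0],0,0],[[0,0,0],0,0]]'; python3 go.py 0.5834 -0.103 0.2 -5.3
```

```text
time_s: 7.3
ee_pos: [0.4048, 0.1941, 0.0499]
eef_rot: [-3.142, 0.0, 1.244]
force: [-0.3, 1.2, 0.7]
grip_width: 0.0255
time_s: 7.8
ee_pos: [0.4048, 0.1941, 0.0499]
eef_rot: [-3.141, 0.0, 1.244]
force: [0.4, 0.9, -0.8]
grip_width: 0.02
t [-4.481  5.289 -3.002] twist 9.574 | cur [0.4048 0.1941 0.0499] yaw 71.29 q1,q6 deg [20.9 39.6] t 7.8 w 0.02 F [ 0.4  0.9 -0.8]
```

```bash
python3 -m creep '[[[0,0,-1],0,0],[[0,0,-2],0,0],[[0,0,-3],0,0],[[-1,1,-3],2,0],[[-4.4,5,-3],9.6,0],[[-4.4,5,-3],9.6,0],[[-4.4,5,-3],9.6,0],[[-4.4,5,-3],9.6,0],[[-4.4,5,-3],9.6,0],[[-4.4,5,-3],9.6,0],[[-4.4,5,-3],9.6,0],[[-4.4,5,-3],9.6,0]]';python3 -m creep '[[[0,0,0],0,0],[[0,0,0],0,0],[[0,0,0],0,0],[[0,0,0],0,0]]'; python3 go.py 0.5834 -0.089 0.0755 -5.3
python3 - <<'E'
from m import *
c=shot('wrist','w4')
c=shot('top','t4')
E
```

```text
time_s: 9.0
ee_pos: [0.5711, -0.0956, 0.1992]
eef_rot: [-3.142, 0.001, -0.104]
force: [-1.3, -0.1, -1.4]
grip_width: 0.02
time_s: 9.4
ee_pos: [0.571, -0.0943, 0.2]
eef_rot: [3.142, -0.0, -0.094]
force: [-0.4, -0.0, -1.4]
grip_width: 0.0196
t [ 0.236 -0.129  2.491] twist -0.01 | cur [ 0.571  -0.0943  0.2   ] yaw -5.38 q1,q6 deg [-13.   82.4] t 9.4 w 0.0196 F [-0.4 -0.  -1.4]
```

View pics/w4.png

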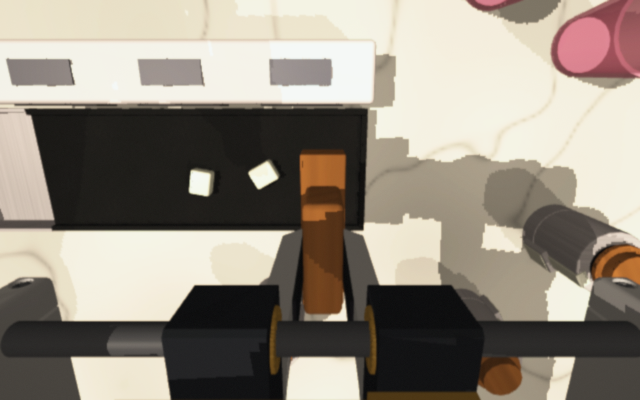

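The lumps are at (201,182) and (263,174), and the scraper is held square to the board. Next I'll refine the station pose and the scraper's lateral offset from this view.

```bash
cat > stn.py <<'E'
from m import *
def fit(P, o=(0.595,0.0256), yaw=-0.092):
    z=P[...,2]; ok=np.isfinite(z)
    for _ in range(3):
        ex=np.array([np.cos(yaw),np.sin(yaw)]); ey=np.array([-ex[1],ex[0]])
        D=P[...,:2]-np.array(o); X=D@ex; Y=D@ey
        m=ok&(z>.064)&(z<.077)&(X>.05)&(X<.13)&(np.abs(Y)<.2)
        pts=np.stack([X[m],Y[m]],-1); bins=np.arange(-.15,.14,.01); f=[]
        for b in bins:
            q=pts[(pts[:,1]>b)&(pts[:,1]<b+.01)]
            if len(q)>8: f.append((b+.005,q[:,0].min(),q[:,0].max()))
        f=np.array(f); 
        a=np.polyfit(f[:,0],f[:,2],1); a1=np.polyfit(f[:,0],f[:,1],1)
        n0=pts[:,1].min(); n1=pts[:,1].max()
        xo=(a[1]+a1[1])/2-.091
        o=np.array(o)+xo*ex; 
        yaw-=np.arctan((a[0]+a1[0])/2)
    return o,yaw,a,a1,n0,n1
E
python3 - <<'E'
from stn import *
for n in ['wrist','top']:
    c=shot(n); P=cloud(c); print(n,fit(P))
    if n=='wrist':
        z=P[...,2]; t=T_tool(); 
        L=(P-t[:3,3])@t[:3,:3]
        m=(L[...,2]>-.015)&(L[...,2]<0.04)&(np.abs(L[...,1])<.02)&(np.abs(L[...,0])<.07)
        print('scraper in tool',np.nanmin(L[m],0),np.nanmax(L[m],0)); 
        m&=L[...,2]>.02; print('foot',np.nanmin(L[m],0),np.nanmax(L[m],0))
E
```

```text
wrist (array([0.59344034, 0.02574351]), np.float64(-0.08370198133799478), array([-0.01131983,  0.11511543]), array([0.0113125 , 0.06688278]), np.float64(-0.16689672630094643), np.float64(0.14653958888172747))
scraper in tool [-0.04493378 -0.01995891 -0.01499216] [0.05103348 0.0199931  0.03941942]
foot [-0.04493378 -0.01176962  0.02000283] [0.05103348 0.01435837 0.03941942]
top (array([0.59660878, 0.02544599]), np.float64(-0.07349696731012033), array([0.0199256, 0.1137981]), array([-0.01985442,  0.06820495]), np.float64(-0.08873935523009262), np.float64(0.15847267373541643))
```

```bash
python3 go.py 0.581 -0.089 0.0755 -5.25;  python3 -m creep '[[[0.2,-0.12,0],0,0],[[0.2,-0.12,0.5],0,0],[[0.2,-0.12,1],0,0],[[0.2,-0.12,1.5],0,0],[[0.2,-0.12,1.8],0,0],[[0.2,-0.12,2.1],0,0],[[0.2,-0.12,2.3],0,0],[[0.2,-0.12,2.4],0,0],[[0.2,-0.12,2.4],0,0],[[0.2,-0.12,2.4],0,0]]'; python3 go.py 0.581 -0.089 0.0755 -5.25
python3 - <<'E'
from m import *
c=shot('wrist','w5')
E
```

```text
t [ 0.188 -0.128  2.49 ] twist -0.027 | cur [ 0.571  -0.0944  0.2   ] yaw -5.47 q1,q6 deg [-13.   82.5] t 9.6 w 0.02 F [ 1.7 -0.  -1.7]
time_s: 10.6
ee_pos: [0.582, -0.0896, 0.0807]
eef_rot: [3.141, -0.001, -0.096]
force: [0.6, -0.0, -1.2]
grip_width: 0.02
t [-0.02  -0.01   0.103] twist -0.033 | cur [ 0.582  -0.0896  0.0807] yaw -5.52 q1,q6 deg [-12.3  83.2] t 10.6 w 0.02 F [ 0.6 -0.  -1.2]
```

View pics/w5.png

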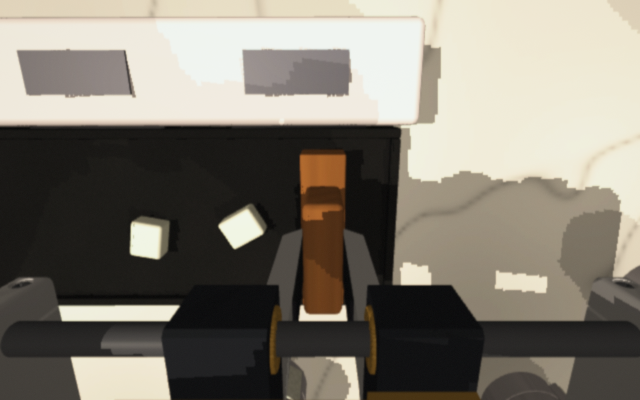

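```bash
python3 -m creep '[[[0,0,0.1],0,0],[[0,0,0.1],0,0],[[0,-0.2,0.1],0,0],[[0,-0.4,0.1],0,0],[[0,-0.7,0.1],0,0],[[0,-1,0.1],0,0],[[0,-1.3,0.1],0,0],[[0,-1.6,0.1],0,0],[[0,-1.9,0.1],0,0],[[0,-2.2,0.1],0,0],[[0,-2.5,0.1],0,0],[[0,-2.8,0.1],0,0]]'; python3 go.py 0.581 -0.089 0.0755 -5.25
python3 - <<'E'
from m import *
c=shot('wrist','w6')
E
```

```text
time_s: 11.85
ee_pos: [0.5951, 0.0511, 0.075]
eef_rot: [3.142, 0.0, -0.096]
force: [0.6, -0.3, -1.6]
grip_width: 0.0198
t [-0.012  2.816 -0.011] twist -0.033 | cur [0.5951 0.0511 0.075 ] yaw -5.51 q1,q6 deg [ 1.4 96.9] t 11.85 w 0.0198 F [ 0.6 -0.3 -1.6]
```

View pics/w6.png

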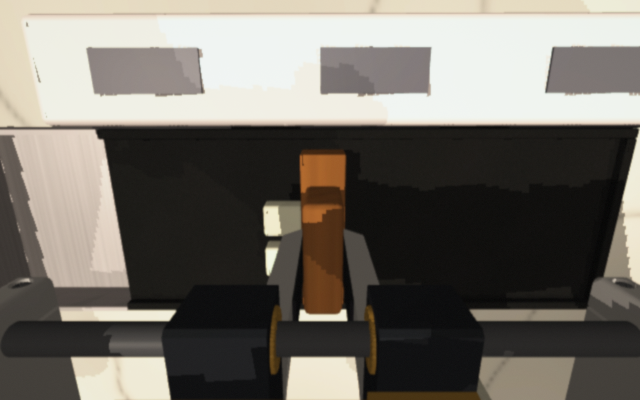

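```bash
python3 -m creep '[[[0,-0.3,0],0,0],[[0,-0.6,0],0,0],[[0,-0.9,0],0,0],[[0,-1.2,0],0,0],[[0,-1.5,0],0,0],[[0,-1.8,0],0,0],[[0,-2.1,0],0,0],[[0,-2.4,0],0,0],[[0,-2.6,0],0,0],[[0,-2.8,0],0,0],[[0,-3,0],0,0],[[0,-3,0],0,0]]'; python3 go.py 0.581 -0.089 0.0755 -5.25
python3 - <<'E'
from m import *
c=shot('wrist','w7')
c=shot('scene','s7')
E
```

```text
time_s: 13.1
ee_pos: [0.6105, 0.2012, 0.0774]
eef_rot: [-3.139, -0.003, -0.096]
force: [-3.2, 3.3, 16.7]
grip_width: 0.02
t [-0.033  5.834  0.024] twist -0.028 | cur [0.6105 0.2012 0.0774] yaw -5.48 q1,q6 deg [ 15.  110.4] t 13.1 w 0.02 F [-3.2  3.3 16.7]
```

View pics/w7.png

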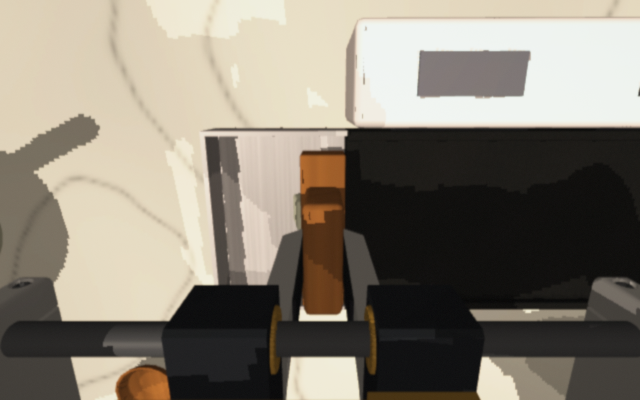

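View pics/s7.png

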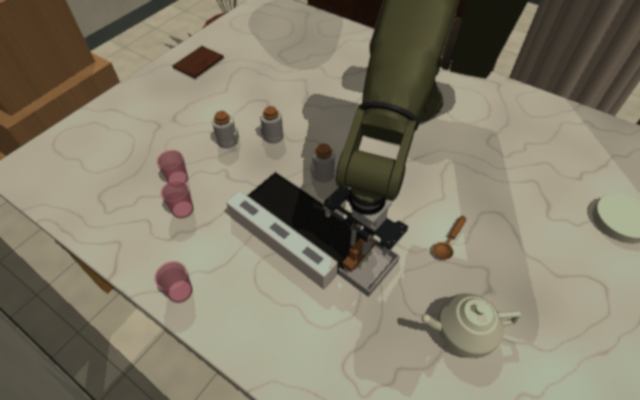

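There's 16.7 N upward: a lump is standing on edge under the scraper foot. I'll lift straight up and look.

```bash
python3 -m creep '[[[0,0,-0.3],0,0],[[0,0,-0.6],0,0],[[0,0,-1.2],0,0],[[0,0,-2],0,0],[[0,2,-2],0,0],[[0,2,-2],0,0],[[0,2,-2],0,0],[[0,2,-2],0,0]]'
python3 - <<'E'
from m import *
c=shot('wrist','w8'); P=cloud(c)
np.savez('w8.npz',**{k:c[k] for k in ['img','depth','T','f','cx','cy']})
c=shot('top','t8')
cv2.imwrite('pics/t8c.png',cv2.cvtColor(cv2.resize(c['img'][150:240,220:400],(720,360),interpolation=cv2.INTER_CUBIC),cv2.COLOR_RGB2BGR))
E
```

```text
time_s: 14.0
ee_pos: [0.6, 0.0987, 0.176]
eef_rot: [-3.141, -0.001, -0.098]
force: [0.8, 1.2, -1.5]
grip_width: 0.0199
```

View pics/w8.png

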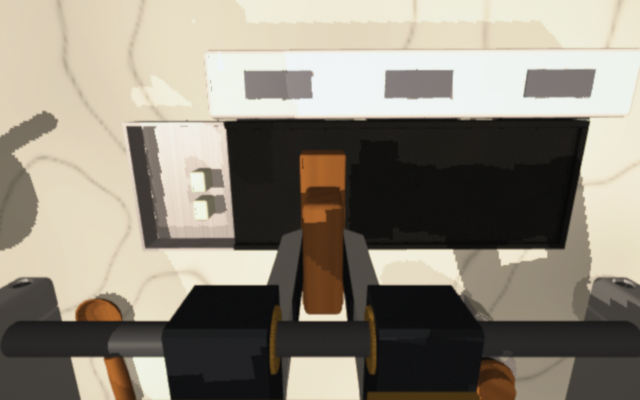

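View pics/t8c.png

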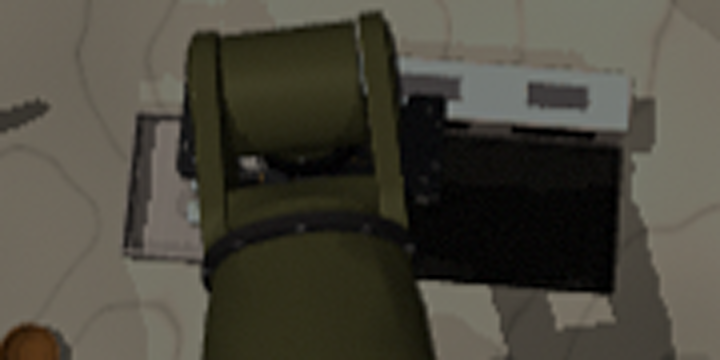

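```bash
python3 - <<'E'
from stn import *
c=load('w8.npz'); P=cloud(c); print(fit(P))
o=np.array([.5945,.0256]); yaw=-.091
ex=np.array([np.cos(yaw),np.sin(yaw)]); ey=np.array([-ex[1],ex[0]])
g=c['img'].astype(int)
for (u,v) in [(200,180),(203,208)]:
    Q=P[v-12:v+13,u-14:u+15].reshape(-1,3); s=Q[(Q[:,2]>.012)]; D=s[:,:2]-o
    t=s[s[:,2]>s[:,2].max()-.006]; Dt=t[:,:2]-o
    print('y',(D@ey).min(),(D@ey).max(),'x',(D@ex).min(),(D@ex).max(),'top z',t[:,2].mean(),'topctr y',(Dt@ey).mean(),'x',(Dt@ex).mean())
E
```

```text
(array([0.59421599, 0.02567234]), np.float64(-0.09419658662593385), array([-0.00063585,  0.11566582]), array([0.00063605, 0.06633419]), np.float64(-0.1654635397060868), np.float64(0.16028860736739262))
y 0.18232836006992986 0.19654607724197173 x -0.0032277937528682357 0.01711778418603273 top z 0.0263248572889423 topctr y 0.18897488405259816 x 0.007261930285001045
y 0.18243850679567428 0.19681778485148058 x -0.030382106843326054 -0.010684542668294552 top z 0.02621134821832448 topctr y 0.188919329538732 x -0.020099892930623805
```

Both lumps lie in the tray at station y≈0.189, and the board is clear. Station fit: (0.5942, 0.0257), yaw -0.094. Now I'll put the scraper down near where it came from.

```bash
python3 go.py 0.39 0.2 0.052 -5.6; python3 -m creep '[[[-1,-0.5,0],0,0],[[-4.4,-1.6,0],0,0],[[-4.4,-1.6,0],0,0],[[-4.4,-1.6,0],0,0],[[-4.4,-1.6,0],0,0],[[-4.4,-1.6,0],0,0],[[-4.4,-1.6,0],0,0],[[-4.4,-1.6,1],0,0],[[-4.4,-1.6,1.8],0,0],[[-4.4,-1.6,2.2],0,0],[[-4.4,-1.6,2.4],0,0],[[-4.4,-1.6,2.45],0,0]]'; python3 go.py 0.39 0.2 0.051 -5.6
```

```text
t [-4.372 -1.582  2.467] twist 0.014 | cur [0.6    0.1003 0.1754] yaw -5.49 q1,q6 deg [  6.  101.5] t 14.1 w 0.0201 F [ 0.5  0.7 -1.6]
time_s: 15.3
ee_pos: [0.389, 0.2003, 0.0518]
eef_rot: [3.141, 0.001, -0.097]
force: [0.0, -0.0, -1.4]
grip_width: 0.0197
t [0.021 0.004 0.016] twist 0.009 | cur [0.389  0.2003 0.0518] yaw -5.53 q1,q6 deg [ 22.4 118. ] t 15.3 w 0.0197 F [ 0.  -0.  -1.4]
```

```bash
python3 -m creep '[[[0,0,0.04],0,0],[[0,0,0.04],0,0],[[0,0,0.04],0,0]]';  python3 -m creep '[[[0,0,0],0,0.5],[[0,0,0],0,0.5],[[0,0,0],0,0.5],[[0,0,0],0,0.5],[[0,0,0],0,0.5],[[0,0,-0.5],0,0.5],[[0,0,-1.5],0,0.5],[[0,0,-3],0,1],[[0,0,-4],0,1],[[0,0,-5],0,1],[[0,0,-5],0,1]]'; python3 go.py 0.4 -0.25 0.30 0
python3 - <<'E'
from m import *
c=shot('wrist','w9')
E
```

```text
time_s: 15.6
ee_pos: [0.389, 0.2006, 0.0513]
eef_rot: [-3.141, -0.001, -0.096]
force: [-0.2, -0.1, -0.7]
grip_width: 0.0201
time_s: 16.7
ee_pos: [0.3889, 0.2006, 0.3048]
eef_rot: [-3.139, -0.005, -0.096]
force: [-0.1, -0.0, -0.0]
grip_width: 0.0754
t [1.086 8.948 0.078] twist -0.689 | cur [0.3889 0.2006 0.3048] yaw -5.51 q1,q6 deg [ 22.5 118. ] t 16.7 w 0.0754 F [-0.1 -0.  -0. ]
```

View pics/w9.png

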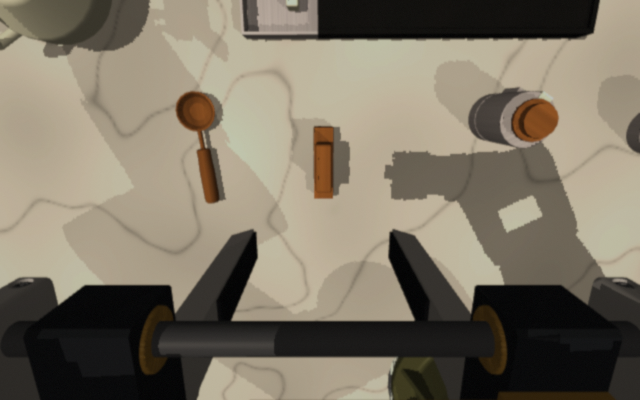

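The scraper stands released at (324,162). Now I'll look at the canisters from above.

```bash
python3 go.py 0.36 -0.17 0.36 0; python3 -m creep '[[[0.1,7.4,-1.2],-0.7,1],[[0.1,7.4,-1.2],-0.7,1],[[0.1,7.4,-1.2],-0.7,1],[[0.1,7.4,-1.2],-0.7,1],[[0.1,7.4,-1.2],-0.7,1],[[0.1,7.4,-1.2],-0.7,1],[[0.1,7.4,-1.2],-0.7,1],[[0.1,7.4,-1.2],-0.7,1],[[0.1,7.4,-1.2],-0.7,1],[[0.1,7.4,-1.2],-0.7,1],[[0.1,7.4,-1.2],-0.7,1],[[0.1,7.4,-1.2],-0.7,1]]'; python3 go.py 0.36 -0.17 0.36 0
python3 - <<'E'
from m import *
c=shot('wrist','w10'); np.savez('w10.npz',**{k:c[k] for k in ['img','depth','T','f','cx','cy']})
E
```

```text
t [ 0.133  7.434 -1.089] twist -0.689 | cur [0.3895 0.2008 0.3069] yaw -5.51 q1,q6 deg [ 22.5 118. ] t 16.75 w 0.0796 F [-0.2  0.5  3.7]
time_s: 17.95
ee_pos: [0.3581, -0.1675, 0.3604]
eef_rot: [-3.142, -0.0, 0.003]
force: [-0.3, 0.1, 0.1]
grip_width: 0.0939
t [0.038 0.05  0.007] twist 0.022 | cur [ 0.3581 -0.1675  0.3604] yaw 0.18 q1,q6 deg [-30.4  59.4] t 17.95 w 0.0939 F [-0.3  0.1  0.1]
```

View pics/w10.png

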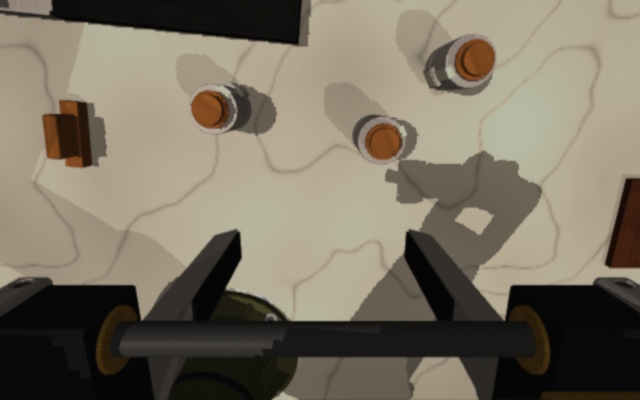

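```bash
cat > can.py <<'E'
from m import *
def cans(P,zlo=.093,zhi=.12,base=0.0):
    z=P[...,2]; m=((z>zlo+base)&(z<zhi+base))
    n,l,s,ce=cv2.connectedComponentsWithStats(m.astype(np.uint8)); out=[]
    for i in range(1,n):
        if s[i,4]<60: continue
        Q=P[l==i]; t=np.percentile(Q[:,2],90); Q=Q[Q[:,2]>t-.004]
        (cx,cy),r=cv2.minEnclosingCircle(Q[:,:2].astype(np.float32))
        if not .012<r<.03: continue
        out.append((cx,cy,np.median(Q[:,2]),r,ce[i]))
    return out
def rect(c,xy,zp,half=.045,px=360):
    # world-plane rectified picture: up=+x, left=+y
    g=np.linspace(half,-half,px); X,Y=np.meshgrid(g,g,indexing='ij')
    W=np.stack([xy[0]+X,xy[1]+Y,np.full_like(X,zp)],-1)
    Ti=np.linalg.inv(c['T']); C=W@Ti[:3,:3].T+Ti[:3,3]
    u=(C[...,0]/C[...,2]*c['f']+c['cx']).astype(np.float32); v=(C[...,1]/C[...,2]*c['f']+c['cy']).astype(np.float32)
    return cv2.remap(c['img'],u,v,cv2.INTER_CUBIC)
E
python3 - <<'E'
from can import *
c=load('w10.npz'); P=cloud(c); ims=[]
for k in cans(P):
    print([np.round(x,4) for x in k]); u,v=k[4].astype(int)
    r=rect(c,k[:2],.085,px=260); cr=cv2.resize(c['img'][max(v-35,0):max(v-35,0)+70,u-35:u+35],(260,260),interpolation=cv2.INTER_CUBIC)
    ims.append(np.vstack([r,cr]))
cv2.imwrite('pics/cans10.png',cv2.cvtColor(np.hstack(ims),cv2.COLOR_RGB2BGR))
E
```

```text
[np.float64(0.4863), np.float64(-0.3471), np.float64(0.1076), np.float64(0.0183), array([474.4495,  59.4264])]
[np.float64(0.4288), np.float64(-0.0315), np.float64(0.1077), np.float64(0.0179), array([209.5983, 109.3183])]
[np.float64(0.3905), np.float64(-0.2443), np.float64(0.1072), np.float64(0.018), array([382.7385, 141.4819])]
```

View pics/cans10.png

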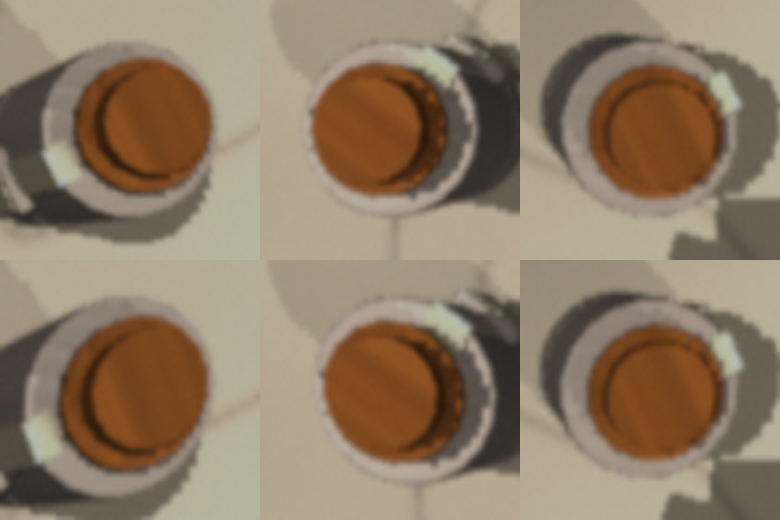

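Strips found, in the rectified crops, at (62,165), (437,65) and (724,93). That gives canister yaws of about 120°, -35° and -65°. I'll compute them more precisely.

```bash
cat >> can.py <<'E'
def yaw_of(c,xy,top=.085):
    px=360; half=.045; r=rect(c,xy,top,half,px).astype(float)
    g=np.linspace(half,-half,px); X,Y=np.meshgrid(g,g,indexing='ij'); rr=np.hypot(X,Y)
    ring=(rr>.0245)&(rr<.0305)
    gr=r[...,1]-r[...,0]; a=np.arctan2(Y,X); s=gr+0.2*r[...,1]
    A=a[ring]; S=(r[...,1]-r[...,0])[ring]; B=r[...,1][ring]
    w=(S>3)&(B>110)
    if w.sum()<20: return None
    return np.degrees(np.angle(np.exp(1j*A[w]).mean())), w.sum(), abs(np.exp(1j*A[w]).mean())
E
python3 - <<'E'
from can import *
c=load('w10.npz'); P=cloud(c)
for k in cans(P): print(np.round(k[:2],4),yaw_of(c,k[:2]))
E
python3 go.py 0.4290 -0.0315 0.17 -35.5
```

```text
[ 0.4863 -0.3471] (np.float64(117.75386047685237), np.int64(497), np.float64(0.9943929702846592))
[ 0.4288 -0.0315] (np.float64(-33.99530863577641), np.int64(475), np.float64(0.9956845458103397))
[ 0.3905 -0.2443] (np.float64(-61.49587590982599), np.int64(281), np.float64(0.9955689543186498))
t [ 1.426 -2.717  3.808] twist 4.459 | cur [ 0.3581 -0.1676  0.3604] yaw 0.17 q1,q6 deg [-30.4  59.4] t 18.0 w 0.0941 F [-0.3 -0.1  0.3]
```

```bash
python3 -m creep '[[[1.4,-2.7,0],4.4,1],[[1.4,-2.7,0],4.4,1],[[1.4,-2.7,0],4.4,1],[[1.4,-2.7,0],4.4,1],[[1.4,-2.7,3.8],4.4,1],[[1.4,-2.7,3.8],4.4,1],[[1.4,-2.7,3.8],4.4,1],[[1.4,-2.7,3.8],4.4,1],[[1.4,-2.7,3.8],4.4,1],[[1.4,-2.7,3.8],4.4,1]]'; python3 go.py 0.429 -0.0315 0.06 -35
python3 - <<'E'
from can import *
c=shot('wrist','w11'); P=cloud(c)
for k in cans(P): print(np.round(k[:4],4),yaw_of(c,k[:2]))
E
```

```text
time_s: 19.0
ee_pos: [0.4282, -0.033, 0.1717]
eef_rot: [-3.142, -0.0, -0.612]
force: [0.2, -0.3, 0.9]
grip_width: 0.0939
t [-0.003 -0.034  2.233] twist -0.009 | cur [ 0.4282 -0.033   0.1717] yaw -35.07 q1,q6 deg [ -9.3 115.8] t 19.0 w 0.0939 F [ 0.2 -0.3  0.9]
[ 0.3907 -0.2431  0.1071  0.0184] (np.float64(-58.667302029627166), np.int64(64), np.float64(0.9967200795375637))
[ 0.4289 -0.0307  0.1078  0.018 ] None
```

View pics/w11.png

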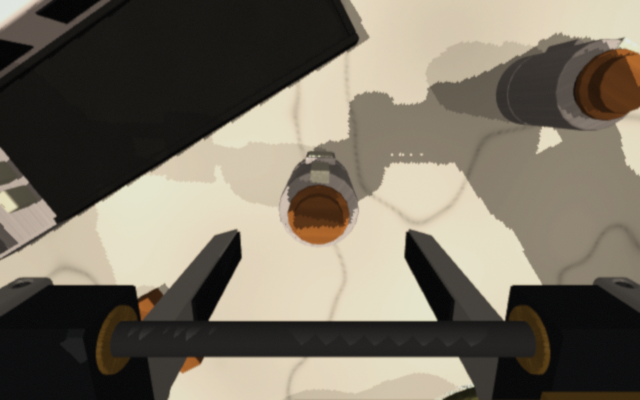

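The canister's clip at (321,153) is straight along the tool's x from its lid at (320,215), so it is well aligned. I'll grip.

```bash
python3 -m creep '[[[0,0,0.8],0,1],[[0,0,1.6],0,1],[[0,0,2.2],0,1],[[0,0,2.2],0,1],[[0,0,2.2],0,0.4],[[0,0,2.2],0,0.4],[[0,0,2.2],0,0.4],[[0,0,2.2],0,0.4],[[0,0,2.2],0,0.4],[[0,0,2.2],0,0.4],[[0,0,2.2],0,0.4]]' 30; python3 -m creep '[[[0,0,0],0,0.4],[[0,0,0],0,0.4]]'; python3 go.py 0.6036 0.1253 0.23 -5.4
```

```text
time_s: 20.15
ee_pos: [0.4291, -0.0331, 0.0618]
eef_rot: [-3.139, -0.003, -0.613]
force: [2.9, 3.5, 6.8]
grip_width: 0.0617
time_s: 20.35
ee_pos: [0.4291, -0.0331, 0.0618]
eef_rot: [-3.139, -0.003, -0.613]
force: [2.6, 3.8, 7.0]
grip_width: 0.0616
t [ 1.042 -4.606 -3.351] twist -3.715 | cur [ 0.4291 -0.0331  0.0618] yaw -35.12 q1,q6 deg [ -9.3 115.8] t 20.35 w 0.0616 F [2.6 3.8 7. ]
```

```bash
python3 -m creep '[[[0,0,-0.5],0,0.4],[[0,0,-1.5],0,0.4],[[0,0,-2.5],0,0.4],[[0,0,-3],0,0.4],[[1.04,-4.6,-3],-3.7,0.4],[[1.04,-4.6,-3],-3.7,0.4],[[1.04,-4.6,-3],-3.7,0.4],[[1.04,-4.6,-3],-3.7,0.4],[[1.04,-4.6,-3],-3.7,0.4],[[1.04,-4.6,-3],-3.7,0.4],[[1.04,-4.6,-3],-3.7,0.4]]'; python3 go.py 0.6036 0.1253 0.0858 -5.4;python3 - <<'E'
from can import *
c=shot('wrist','w12')
E
```

```text
time_s: 21.45
ee_pos: [0.6021, 0.1252, 0.2094]
eef_rot: [3.141, 0.002, -0.095]
force: [-0.2, -0.5, -5.1]
grip_width: 0.0619
t [ 0.035 -0.007  2.472] twist -0.009 | cur [0.6021 0.1252 0.2094] yaw -5.47 q1,q6 deg [  8.3 103.8] t 21.45 w 0.0619 F [-0.2 -0.5 -5.1]
```

View pics/w12.png

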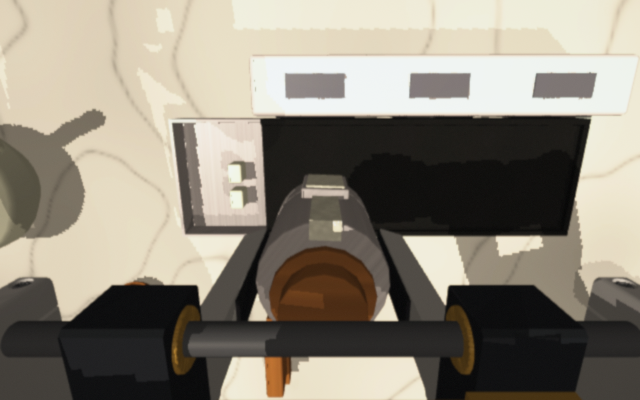

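```bash
python3 -m creep '[[[0,0,1],0,0.4],[[0,0,1.8],0,0.4],[[0,0,2.2],0,0.4],[[0,0,2.35],0,0.4],[[0,0,2.45],0,0.4],[[0,0,2.48],0,0.4],[[0,0,2.48],0,0.4]]';  python3 go.py 0.6036 0.1253 0.0858 -5.4; python3 -m creep '[[[0,0,0],0,0.8],[[0,0,0],0,0.8],[[0,0,0],0,0.8],[[0,0,0],0,0.8],[[0,0,0],0,0.8],[[0,0,-1],0,0.8],[[0,0,-2],0,0.8],[[0,0,-3],0,0],[[0,0,-3],0,0],[[0,0,-3],0,0],[[0,0,-3],0,0]]'; python3 go.py 0.6036 0.1253 0.152 -5.4;python3 - <<'E'
from can import *
c=shot('wrist','w13'); P=cloud(c)
for k in cans(P,base=.024): print(np.round(k[:4],4),yaw_of(c,k[:2],.109))
E
```

```text
time_s: 22.2
ee_pos: [0.603, 0.1249, 0.0877]
eef_rot: [-3.141, -0.002, -0.096]
force: [-0.1, 0.3, -6.4]
grip_width: 0.0614
t [ 0.011 -0.009  0.037] twist -0.015 | cur [0.603  0.1249 0.0877] yaw -5.52 q1,q6 deg [  8.3 103.8] t 22.2 w 0.0614 F [-0.1  0.3 -6.4]
time_s: 23.3
ee_pos: [0.6021, 0.1249, 0.2349]
eef_rot: [3.141, 0.002, -0.096]
force: [0.7, -1.7, -1.0]
grip_width: 0.0467
t [ 0.032 -0.012  1.658] twist -0.014 | cur [0.6021 0.1249 0.2349] yaw -5.51 q1,q6 deg [  8.3 103.8] t 23.3 w 0.0467 F [ 0.7 -1.7 -1. ]
[0.6016 0.1236 0.1319 0.018 ] None
```

View pics/w13.png

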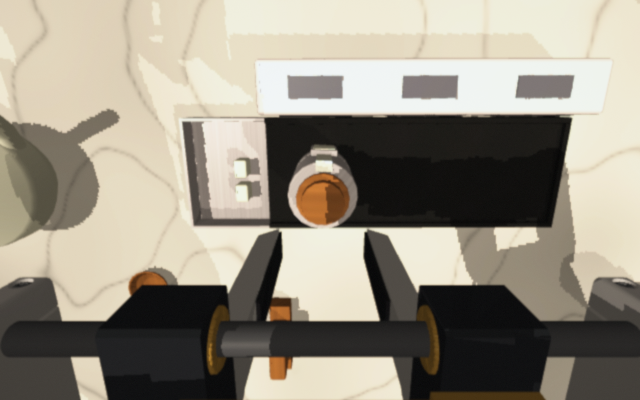

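Canister B stands on the board at (322,195) with its clip facing the scanner. Now I'll press its lid with closed fingers.

```bash
python3 -m creep '[[[0,0,0],0,0],[[0,0,0],0,0],[[0,0,0],0,0],[[0,0,0],0,0],[[0,0,0.6],0,0],[[0,0,1.2],0,0],[[0,0,1.5],0,0],[[0,0,1.55],0,0]]'; python3 go.py 0.6016 0.1236 0.144 -5.4;  python3 -m creep '[[[0,0,0.05],0,0],[[0,0,0.1],0,0],[[0,0,0.15],0,0],[[0,0,0.2],0,0],[[0,0,0.24],0,0],[[0,0,0.24],0,0]]';python3 go.py 0.6016 0.1236 0.144 -5.4
```

```text
time_s: 24.15
ee_pos: [0.602, 0.1249, 0.1573]
eef_rot: [3.141, 0.003, -0.096]
force: [-1.0, 0.6, 0.9]
grip_width: 0.0005
t [-0.004  0.026  0.266] twist -0.014 | cur [0.602  0.1249 0.1573] yaw -5.51 q1,q6 deg [  8.3 103.8] t 24.15 w 0.0005 F [-1.   0.6  0.9]
time_s: 24.75
ee_pos: [0.6029, 0.125, 0.1476]
eef_rot: [-3.141, -0.001, -0.096]
force: [0.6, 0.5, 2.6]
grip_width: 0.0005
t [-0.024  0.031  0.071] twist -0.014 | cur [0.6029 0.125  0.1476] yaw -5.51 q1,q6 deg [  8.3 103.8] t 24.75 w 0.0005 F [0.6 0.5 2.6]
```

```bash
python3 -m creep '[[[0,0,0.04],0,0],[[0,0,0.08],0,0],[[0,0,0.12],0,0],[[0,0,0.12],0,0]]';python3 go.py 0.6016 0.1236 0.144 -5.4
```

```text
time_s: 25.15
ee_pos: [0.6035, 0.1251, 0.1441]
eef_rot: [-3.141, -0.004, -0.096]
force: [-6.8, -0.6, 23.9]
grip_width: 0.0005
t [-0.036  0.033  0.001] twist -0.014 | cur [0.6035 0.1251 0.1441] yaw -5.51 q1,q6 deg [  8.3 103.8] t 25.15 w 0.0005 F [-6.8 -0.6 23.9]
```

24 N at the home height, so the lid is home. I'll lift and go look at the other canisters.

```bash
python3 -m creep '[[[0,0,-0.5],0,0],[[0,0,-1.5],0,0.5],[[0,0,-2.5],0,1],[[0,0,-3],0,1],[[0,0,-3],0,1],[[0,0,-3],0,1],[[0,0,-3],0,1]]'; python3 go.py 0.36 -0.22 0.30 -63
python3 - <<'E'
from can import *
c=shot('wrist','w14'); P=cloud(c)
for k in cans(P,zlo=.09,base=.024): print(np.round(k[:4],4),yaw_of(c,k[:2],.109))
E
```

```text
time_s: 25.85
ee_pos: [0.6022, 0.1249, 0.2892]
eef_rot: [3.141, 0.003, -0.096]
force: [-0.6, 0.2, -1.0]
grip_width: 0.0453
t [-4.159  7.331 -0.201] twist 7.186 | cur [0.6022 0.1249 0.2892] yaw -5.52 q1,q6 deg [  8.3 103.8] t 25.85 w 0.0453 F [-0.6  0.2 -1. ]
[0.6014 0.1238 0.1248 0.018 ] None
```

View pics/w14.png

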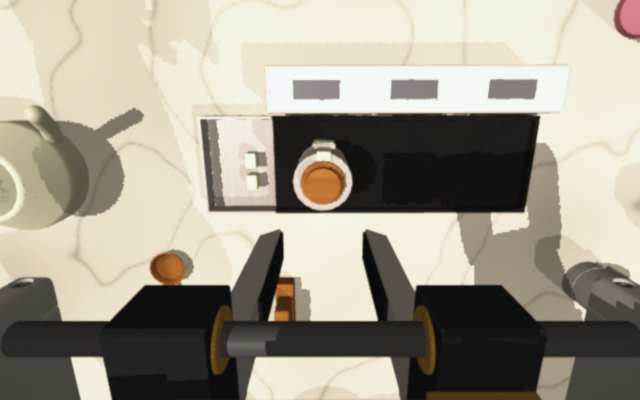

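Knob top is at 0.1248, so the lid is home. Next is canister C.

```bash
python3 -m creep '[[[-4.1,7.3,0],7.2,1],[[-4.1,7.3,0],7.2,1],[[-4.1,7.3,0],7.2,1],[[-4.1,7.3,0],7.2,1],[[-4.1,7.3,0],7.2,1],[[-4.1,7.3,0],7.2,1],[[-4.1,7.3,0],7.2,1],[[-4.1,7.3,0],7.2,1],[[-4.1,7.3,0],7.2,1],[[-4.1,7.3,0],7.2,1],[[-4.1,7.3,0],7.2,1],[[-4.1,7.3,0],7.2,1]]'
python3 - <<'E'
from can import *
c=shot('wrist','w15'); P=cloud(c); np.savez('w15.npz',**{k:c[k] for k in ['img','depth','T','f','cx','cy']})
for k in cans(P): print(np.round(k[:4],4),yaw_of(c,k[:2]))
E
python3 go.py 0.3905 -0.2437 0.17 -63
```

```text
time_s: 27.1
ee_pos: [0.364, -0.2178, 0.2906]
eef_rot: [3.141, 0.001, -1.1]
force: [-0.3, 1.4, -0.2]
grip_width: 0.0942
[ 0.4858 -0.3452  0.1073  0.0175] (np.float64(118.53092877628903), np.int64(477), np.float64(0.9915687667187949))
[ 0.3907 -0.2442  0.107   0.0181] (np.float64(-61.76151322123392), np.int64(345), np.float64(0.9940422569759089))
t [ 0.703 -0.237  2.413] twist -0.003 | cur [ 0.364  -0.2178  0.2907] yaw -63.02 q1,q6 deg [-35.8 117.2] t 27.15 w 0.0941 F [ 0.1 -0.7  0.1]
```

View pics/w15.png

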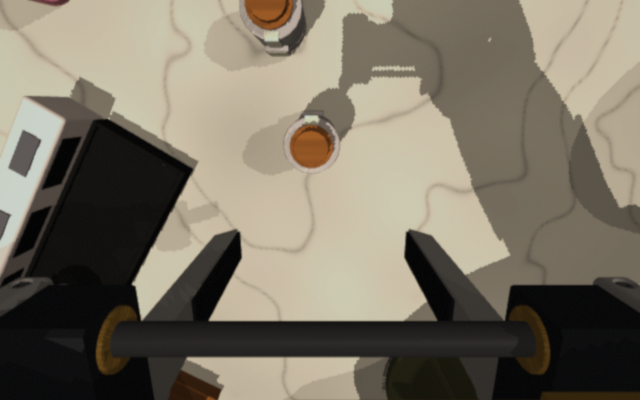

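The strip at (312,119) is straight above the lid at (312,148), so the tool is aligned. I'll descend and grip.

```bash
python3 -m creep '[[[0.7,-0.24,0.5],0,1],[[0.7,-0.24,1],0,1],[[0.7,-0.24,2],0,1],[[0.7,-0.24,3],0,1],[[0.7,-0.24,4],0,1],[[0.7,-0.24,4.6],0,1],[[0.7,-0.24,4.6],0,1],[[0.7,-0.24,4.6],0,1],[[0.7,-0.24,4.6],0,0.4],[[0.7,-0.24,4.6],0,0.4],[[0.7,-0.24,4.6],0,0.4],[[0.7,-0.24,4.6],0,0.4]]' 30; python3 -m creep '[[[0,0,0],0,0.4],[[0,0,0],0,0.4],[[0,0,0],0,0.4],[[0,0,0],0,0.4],[[0,0,0],0,0.4]]'; python3 go.py 0.5937 0.0207 0.21 -5.4
```

```text
time_s: 28.35
ee_pos: [0.3902, -0.2446, 0.0616]
eef_rot: [-3.141, -0.001, -1.102]
force: [0.9, -0.1, -1.3]
grip_width: 0.0656
time_s: 28.85
ee_pos: [0.3905, -0.2446, 0.0615]
eef_rot: [-3.141, -0.001, -1.102]
force: [0.3, 1.7, 6.1]
grip_width: 0.0616
t [-2.892 -6.027 -2.968] twist -7.214 | cur [ 0.3905 -0.2446  0.0615] yaw -63.12 q1,q6 deg [-36.6 116.5] t 28.85 w 0.0616 F [0.3 1.7 6.1]
```

```bash
python3 -m creep '[[[0,0,-0.5],0,0.4],[[0,0,-1.5],0,0.4],[[0,0,-2.5],0,0.4],[[0,0,-3],0,0.4],[[-2.9,-6,-3],-7.2,0.4],[[-2.9,-6,-3],-7.2,0.4],[[-2.9,-6,-3],-7.2,0.4],[[-2.9,-6,-3],-7.2,0.4],[[-2.9,-6,-3],-7.2,0.4],[[-2.9,-6,-3],-7.2,0.4],[[-2.9,-6,-3],-7.2,0.4],[[-2.9,-6,-3],-7.2,0.4]]'; python3 -m creep '[[[0,0,0],0,0.4],[[0,0,0],0,0.4],[[0,0,0],0,0.4],[[0,0,0],0,0.4]]'; python3 go.py 0.5937 0.0207 0.0858 -5.4;python3 - <<'E'
from can import *
c=shot('wrist','w16')
E
```

```text
time_s: 30.05
ee_pos: [0.5929, 0.0238, 0.2093]
eef_rot: [-3.141, 0.002, -0.089]
force: [-0.7, -1.2, -5.2]
grip_width: 0.0617
time_s: 30.45
ee_pos: [0.5917, 0.0198, 0.2111]
eef_rot: [3.142, -0.0, -0.098]
force: [-0.5, 0.0, -4.9]
grip_width: 0.0616
t [ 0.037 -0.022  2.507] twist -0.025 | cur [0.5917 0.0198 0.2111] yaw -5.6 q1,q6 deg [-1.6 94. ] t 30.45 w 0.0616 F [-0.5  0.  -4.9]
```

View pics/w16.png

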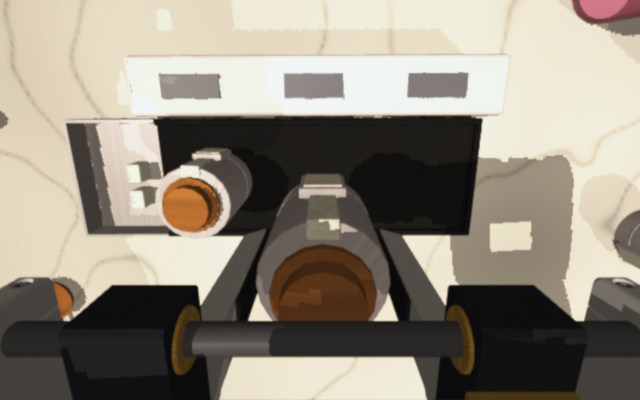

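C is held with its clip facing the scanner at (323,185). I'll lower it, release and close.

```bash
python3 -m creep '[[[0,0,1],0,0.4],[[0,0,1.8],0,0.4],[[0,0,2.2],0,0.4],[[0,0,2.35],0,0.4],[[0,0,2.45],0,0.4],[[0,0,2.51],0,0.4],[[0,0,2.51],0,0.4]]';  python3 -m creep '[[[0,0,0],0,0.8],[[0,0,0],0,0.8],[[0,0,0],0,0.8],[[0,0,0],0,0.8],[[0,0,0],0,0.8],[[0,0,-1],0,0.8],[[0,0,-2],0,0.8],[[0,0,-3],0,0],[[0,0,-3],0,0],[[0,0,-3],0,0],[[0,0,-3],0,0],[[0,0,-3],0,0]]'; python3 -m creep '[[[0,0,0],0,0],[[0,0,0],0,0],[[0,0,0],0,0],[[0,0,0],0,0]]';python3 - <<'E'
from can import *
c=shot('wrist','w17'); P=cloud(c)
for k in cans(P,zlo=.09,base=.024): print(np.round(k[:4],4),yaw_of(c,k[:2],.109))
E
python3 go.py 0.591 0.019 0.157 -5.4
```

```text
time_s: 31.2
ee_pos: [0.5924, 0.0205, 0.0863]
eef_rot: [-3.141, -0.001, -0.096]
force: [0.2, -0.3, -5.5]
grip_width: 0.0617
time_s: 32.4
ee_pos: [0.5916, 0.0205, 0.2339]
eef_rot: [3.141, 0.003, -0.096]
force: [-0.3, -1.0, -0.1]
grip_width: 0.0387
time_s: 32.8
ee_pos: [0.592, 0.0205, 0.2353]
eef_rot: [3.142, 0.0, -0.096]
force: [-0.7, -0.8, -0.4]
grip_width: 0.0064
[0.6017 0.1236 0.1246 0.0182] (np.float64(-3.9668982097238468), np.int64(55), np.float64(0.9938411304777562))
[0.5913 0.0193 0.1309 0.018 ] (np.float64(0.3351174937452013), np.int64(25), np.float64(0.9981604109682881))
t [-0.016  0.032  1.567] twist -0.014 | cur [0.592  0.0205 0.2354] yaw -5.51 q1,q6 deg [-1.6 94. ] t 32.85 w 0.0033 F [-0.4 -1.  -0.9]
```

View pics/w17.png

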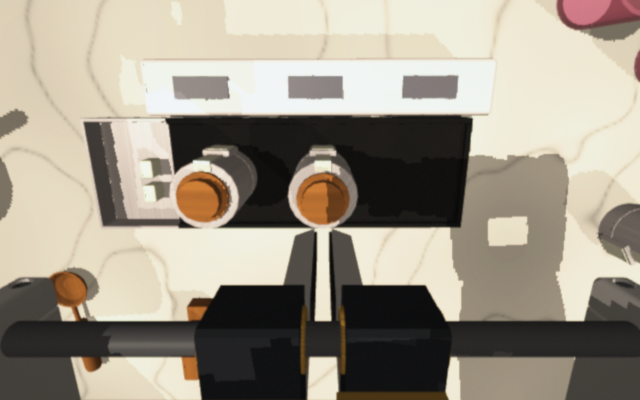

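Both canisters stand square with their clips facing the scanner. I'll press C's lid.

```bash
python3 -m creep '[[[0,0,0.8],0,0],[[0,0,1.4],0,0],[[0,0,1.55],0,0],[[0,0,1.6],0,0],[[0,0,1.65],0,0],[[0,0,1.7],0,0],[[0,0,1.75],0,0],[[0,0,1.8],0,0],[[0,0,1.85],0,0],[[0,0,1.85],0,0]]'; python3 go.py 0.591 0.019 0.144 -5.4
```

```text
time_s: 33.85
ee_pos: [0.5925, 0.0206, 0.1442]
eef_rot: [-3.141, -0.002, -0.096]
force: [-1.1, 0.1, 5.9]
grip_width: 0.0003
t [-0.028  0.034  0.005] twist -0.014 | cur [0.5925 0.0206 0.1442] yaw -5.51 q1,q6 deg [-1.6 94. ] t 33.85 w 0.0003 F [-1.1  0.1  5.9]
```

```bash
python3 -m creep '[[[0,0,0.04],0,0],[[0,0,0.04],0,0],[[0,0,0.04],0,0]]';  python3 -m creep '[[[0,0,-0.5],0,0],[[0,0,-1.5],0,0.5],[[0,0,-2.5],0,1],[[0,0,-3],0,1],[[0,0,-3],0,1],[[0,0,-3],0,1]]'; python3 - <<'E'
from can import *
c=shot('wrist','w18'); P=cloud(c)
for k in cans(P,zlo=.09,base=.024): print(np.round(k[:4],4))
E
python3 go.py 0.51 -0.29 0.29 119
```

```text
time_s: 34.15
ee_pos: [0.593, 0.0205, 0.1441]
eef_rot: [-3.141, -0.004, -0.096]
force: [-6.7, -0.0, 20.9]
grip_width: 0.0005
time_s: 34.75
ee_pos: [0.5919, 0.0206, 0.2908]
eef_rot: [-3.142, -0.0, -0.096]
force: [0.1, -0.4, -1.0]
grip_width: 0.0371
[0.6014 0.1238 0.1246 0.0183]
[0.5914 0.019  0.1248 0.018 ]
t [-1.029e+00  6.339e+00 -1.000e-03] twist -15.564 | cur [0.5917 0.0206 0.2899] yaw -5.51 q1,q6 deg [-1.6 94. ] t 34.8 w 0.0412 F [ 0.1 -0.6 -0.7]
```

Both lids read home at 0.1247. Now canister A.

```bash
python3 go.py 0.502 -0.374 0.29 119; python3 -m creep '[[[-1,8,0],-15.6,1],[[-1,8,0],-15.6,1],[[-1,8,0],-15.6,1],[[-1,8,0],-15.6,1],[[-1,8,0],-15.6,1],[[-1,8,0],-15.6,1],[[-1,8,0],-15.6,1],[[-1,8,0],-15.6,1],[[-1,8,0],-15.6,1],[[-1,8,0],-15.6,1],[[-1,8,0],-15.6,1],[[-1,8,0],-15.6,1]]';python3 -m creep '[[[0,0,0],0,1],[[0,0,0],0,1],[[0,0,0],0,1],[[0,0,0],0,1],[[0,0,0],0,1],[[0,0,0],0,1],[[0,0,0],0,1]]'; python3 go.py 0.502 -0.374 0.29 119
```

```text
t [-1.027  8.027 -0.   ] twist -15.564 | cur [0.5917 0.0206 0.2899] yaw -5.51 q1,q6 deg [-1.6 94. ] t 34.8 w 0.0412 F [ 0.1 -0.6 -0.7]
time_s: 36.0
ee_pos: [0.5034, -0.3729, 0.289]
eef_rot: [-3.139, -0.002, 1.639]
force: [0.5, -0.1, -0.7]
grip_width: 0.0939
time_s: 36.7
ee_pos: [0.5038, -0.3728, 0.291]
eef_rot: [3.142, 0.0, 1.633]
force: [0.1, 0.6, 0.2]
grip_width: 0.094
t [-0.022 -0.037  0.019] twist -3.18 | cur [ 0.5038 -0.3728  0.291 ] yaw 93.56 q1,q6 deg [-39.8 -43.4] t 36.7 w 0.094 F [0.1 0.6 0.2]
```

```bash
python3 -m creep '[[[0,0,0],-3.2,1],[[0,0,0],-3.2,1],[[0,0,0],-3.2,1],[[0,0,0],-3.2,1],[[0,0,0],-3.2,1]]'
python3 - <<'E'
from can import *
c=shot('wrist','w19'); P=cloud(c)
for k in cans(P): print(np.round(k[:4],4),yaw_of(c,k[:2]))
E
python3 go.py 0.486 -0.346 0.17 119
```

```text
time_s: 37.2
ee_pos: [0.5038, -0.3728, 0.291]
eef_rot: [3.142, 0.0, 2.076]
force: [0.3, 0.7, 0.7]
grip_width: 0.094
[ 0.4866 -0.3477  0.1074  0.0179] (np.float64(119.52020178751674), np.int64(390), np.float64(0.9949208325803257))
t [ 0.641 -0.052  2.419] twist -0.008 | cur [ 0.5038 -0.3728  0.291 ] yaw 118.94 q1,q6 deg [-39.8 -68.8] t 37.25 w 0.0941 F [ 0.6  0.3 -0.1]
```

View pics/w19.png

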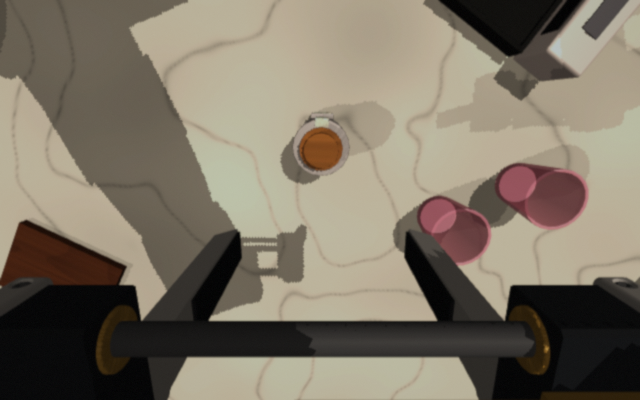

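```bash
python3 -m creep '[[[0.62,-0.05,0.5],0,1],[[0.62,-0.05,1],0,1],[[0.62,-0.05,2],0,1],[[0.62,-0.05,3],0,1],[[0.62,-0.05,4],0,1],[[0.62,-0.05,4.6],0,1],[[0.62,-0.05,4.6],0,1],[[0.62,-0.05,4.6],0,1],[[0.62,-0.05,4.6],0,0.4],[[0.62,-0.05,4.6],0,0.4],[[0.62,-0.05,4.6],0,0.4],[[0.62,-0.05,4.6],0,0.4]]' 30; python3 -m creep '[[[0,0,0],0,0.4],[[0,0,0],0,0.4],[[0,0,0],0,0.4],[[0,0,0],0,0.4],[[0,0,0],0,0.4]]'; python3 -m creep '[[[0,0,-0.5],0,0.4],[[0,0,-1.5],0,0.4],[[0,0,-2.5],0,0.4],[[0,0,-3],0,0.4],[[0,0,-3],0,0.4],[[0,0,-3],0,0.4]]'; python3 go.py 0.5839 -0.0838 0.21 -5.4
```

```text
time_s: 38.45
ee_pos: [0.4867, -0.3471, 0.0617]
eef_rot: [3.141, 0.001, 2.08]
force: [-0.3, 0.5, -0.9]
grip_width: 0.0657
time_s: 38.95
ee_pos: [0.4868, -0.347, 0.0615]
eef_rot: [3.141, 0.001, 2.08]
force: [1.0, 1.1, 6.2]
grip_width: 0.0615
time_s: 39.55
ee_pos: [0.4859, -0.3466, 0.2089]
eef_rot: [-3.141, -0.002, 2.08]
force: [-0.2, 0.7, -6.5]
grip_width: 0.0616
t [ 3.633  4.273 -0.018] twist 15.573 | cur [ 0.4859 -0.3466  0.2089] yaw 119.18 q1,q6 deg [-39.  -68.2] t 39.55 w 0.0616 F [-0.2  0.7 -6.5]
```

```bash
python3 -m creep '[[[0.6,0.7,0],1,0.4],[[1.2,1.4,0],3,0.4],[[1.8,2.1,0],5,0.4],[[2.4,2.8,0],15.6,0.4],[[3.6,4.25,0],15.6,0.4],[[3.6,4.25,0],15.6,0.4],[[3.6,4.25,0],15.6,0.4],[[3.6,4.25,0],15.6,0.4],[[3.6,4.25,0],15.6,0.4],[[3.6,4.25,0],15.6,0.4],[[3.6,4.25,0],15.6,0.4],[[3.6,4.25,0],15.6,0.4]]'; python3 go.py 0.5839 -0.0838 0.21 -5.4
```

```text
time_s: 40.75
ee_pos: [0.5833, -0.086, 0.2075]
eef_rot: [-3.139, 0.005, 0.326]
force: [-0.1, -0.1, -5.9]
grip_width: 0.0613
t [ 0.026 -0.038 -0.051] twist 3.01 | cur [ 0.5833 -0.086   0.2075] yaw 18.68 q1,q6 deg [-11.9  59.4] t 40.75 w 0.0613 F [-0.1 -0.1 -5.9]
```

```bash
python3 -m creep '[[[0,0,0],3,0.4],[[0,0,0],3,0.4],[[0,0,0],3,0.4],[[0,0,0],3,0.4],[[0,0,0],3,0.4]]'; python3 go.py 0.5839 -0.0838 0.0858 -5.4;python3 - <<'E'
from can import *
c=shot('wrist','w20'); P=cloud(c)
for k in cans(P,zlo=.09,base=.024): print(np.round(k[:4],4))
E
```

```text
time_s: 41.25
ee_pos: [0.5837, -0.086, 0.2089]
eef_rot: [-3.141, 0.003, -0.083]
force: [-1.1, 1.0, -5.1]
grip_width: 0.0617
t [ 0.009 -0.044  2.462] twist 0.081 | cur [ 0.5837 -0.086   0.2089] yaw -4.76 q1,q6 deg [-11.9  82.8] t 41.25 w 0.0617 F [-1.1  1.  -5.1]
[0.6014 0.1234 0.1245 0.0187]
[0.5911 0.0192 0.1246 0.0183]
```

View pics/w20.png

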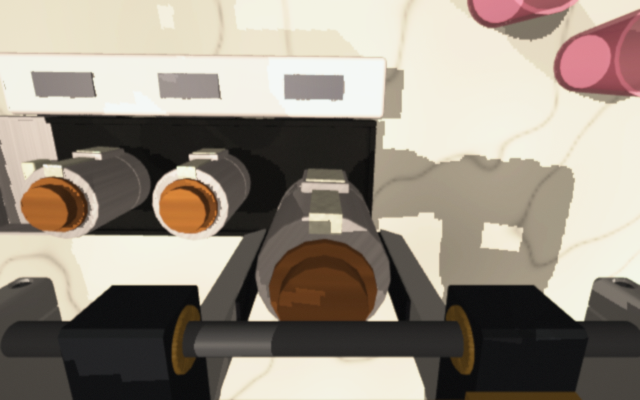

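A is over the third slot with its clip at (325,180) facing the scanner. I'll lower, release and close.

```bash
python3 -m creep '[[[0,0,1],0.08,0.4],[[0,0,1.8],0.08,0.4],[[0,0,2.2],0.08,0.4],[[0,0,2.35],0.08,0.4],[[0,0,2.43],0.08,0.4],[[0,0,2.47],0.08,0.4],[[0,0,2.47],0.08,0.4]]';  python3 -m creep '[[[0,0,0],0,0.8],[[0,0,0],0,0.8],[[0,0,0],0,0.8],[[0,0,0],0,0.8],[[0,0,0],0,0.8],[[0,0,-1],0,0.8],[[0,0,-2],0,0.8],[[0,0,-3],0,0],[[0,0,-3],0,0],[[0,0,-3],0,0],[[0,0,-3],0,0],[[0,0,-3],0,0]]'; python3 -m creep '[[[0,0,0],0,0],[[0,0,0],0,0],[[0,0,0],0,0],[[0,0,0],0,0]]';python3 - <<'E'
from can import *
c=shot('wrist','w21'); P=cloud(c)
for k in cans(P,zlo=.09,base=.024): print(np.round(k[:4],4),yaw_of(c,k[:2],.109))
E
python3 go.py 0.583 -0.087 0.144 -5.4
```

```text
time_s: 42.0
ee_pos: [0.5847, -0.0863, 0.0884]
eef_rot: [3.141, -0.002, -0.097]
force: [0.9, -0.0, -4.9]
grip_width: 0.0619
time_s: 43.2
ee_pos: [0.5838, -0.0861, 0.2359]
eef_rot: [-3.141, 0.003, -0.098]
force: [-0.2, 0.0, 0.1]
grip_width: 0.0385
time_s: 43.6
ee_pos: [0.5842, -0.0862, 0.2373]
eef_rot: [3.142, 0.0, -0.098]
force: [-0.8, -0.4, -0.8]
grip_width: 0.0067
[ 0.587  -0.088   0.1312  0.018 ] (np.float64(-4.010260990290042), np.int64(92), np.float64(0.9960395971771833))
[0.5912 0.0192 0.1246 0.0184] (np.float64(0.5100112785359219), np.int64(60), np.float64(0.9964861360437555))
[0.6022 0.1233 0.1245 0.0189] None
t [-0.023  0.019  1.867] twist -0.026 | cur [ 0.5842 -0.0862  0.2374] yaw -5.6 q1,q6 deg [-11.9  83.7] t 43.65 w 0.0024 F [ 1.  -0.2 -0.3]
```

View pics/w21.png

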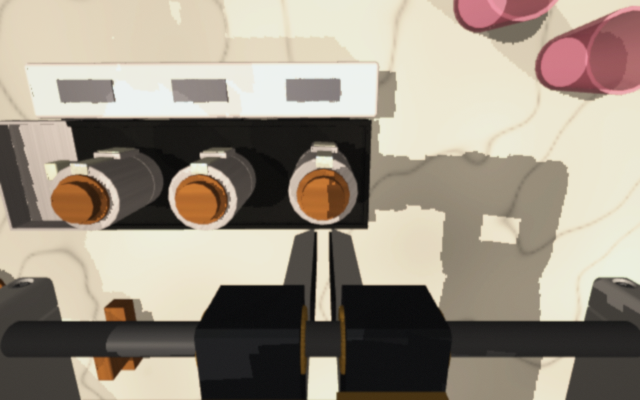

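```bash
python3 -m creep '[[[0.05,0.03,0.8],0,0],[[0.05,0.03,1.4],0,0],[[0.05,0.03,1.6],0,0],[[0.05,0.03,1.65],0,0],[[0.05,0.03,1.7],0,0],[[0.05,0.03,1.75],0,0],[[0.05,0.03,1.8],0,0],[[0.05,0.03,1.85],0,0],[[0.05,0.03,1.9],0,0],[[0.05,0.03,1.9],0,0]]'; python3 go.py 0.587 -0.088 0.144 -5.4
```

```text
time_s: 44.65
ee_pos: [0.5872, -0.088, 0.1442]
eef_rot: [3.141, -0.003, -0.098]
force: [-1.9, -0.7, 9.8]
grip_width: 0.0004
t [-0.005 -0.     0.004] twist -0.026 | cur [ 0.5872 -0.088   0.1442] yaw -5.61 q1,q6 deg [-12.1  83.5] t 44.65 w 0.0004 F [-1.9 -0.7  9.8]
```

```bash
python3 -m creep '[[[0,0,0.03],0,0],[[0,0,0.03],0,0],[[0,0,0.03],0,0]]';  python3 -m creep '[[[0,0,-0.5],0,0],[[0,0,-1.5],0,0],[[0,0,-2.5],0,0],[[-1,-1,-3.5],0,0],[[-4.4,-2,-5],0,0],[[-4.4,-2,-5],0,0],[[-4.4,-2,-5],0,0],[[-4.4,-2,-5],0,0],[[-4.4,-2,-5],0,0],[[-4.4,-2,-5],0,0]]'; python3 - <<'E'
from stn import *
from can import *
c=shot('wrist','w22'); P=cloud(c); print(obs()['ee_pos'])
o,yaw=fit(P)[:2]; print(o,yaw)
for k in cans(P,zlo=.09,base=.024):
    d=np.array(k[:2])-o; ex=np.array([np.cos(yaw),np.sin(yaw)])
    y=yaw_of(c,k[:2],.109); print(np.round(k[:4],4),'st x,y',(d@ex).round(4),(d@[-ex[1],ex[0]]).round(4), y and (y[0]-np.degrees(yaw)).round(1))
c=shot('top','t22'); P=cloud(c); s=shot('scene','s22')
for k in cans(P,zlo=.09,base=.024): print('top',np.round(k[:3],4))
E
```

```text
time_s: 44.95
ee_pos: [0.5875, -0.0881, 0.1441]
eef_rot: [3.141, -0.004, -0.098]
force: [-5.4, 0.8, 19.5]
grip_width: 0.0001
time_s: 45.95
ee_pos: [0.3759, 0.034, 0.3938]
eef_rot: [-3.141, -0.006, -0.096]
force: [0.2, 0.2, -0.2]
grip_width: 0.0001
[0.37695315 0.03344756 0.39235459]Traceback (most recent call last):
  File "<stdin>", line 4, in <module>
  File "stn.py", line 13, in fit
    a=np.polyfit(f[:,0],f[:,2],1); a1=np.polyfit(f[:,0],f[:,1],1)
                 ~^^^^^
IndexError: too many indices for array: array is 1-dimensional, but 2 were indexed
```

View pics/w22.png

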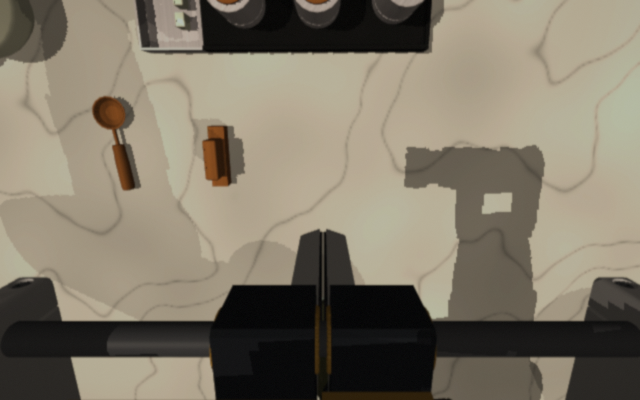

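The camera sees the scraper at (218,157) but sits too far back for the station. I'll move forward 125 mm for the final check.

```bash
python3 -m creep '[[[1,0,0],0,0],[[2.5,0,0],0,0],[[2.5,0,0],0,0],[[2.5,0,0],0,0],[[2.5,0,0],0,0],[[2.5,0,0],0,0]]'; python3 - <<'E'
from stn import *
from can import *
c=shot('wrist','w23'); P=cloud(c)
o,yaw=fit(P)[:2]; print(o,yaw)
for k in cans(P,zlo=.09,base=.024):
    d=np.array(k[:2])-o; ex=np.array([np.cos(yaw),np.sin(yaw)])
    y=yaw_of(c,k[:2],.109); print(np.round(k[:4],4),'st x,y',(d@ex).round(4),(d@[-ex[1],ex[0]]).round(4), y and (y[0]-np.degrees(yaw)).round(1))
s=shot('scene','s23'); shot('top','t23')
E
```

```text
time_s: 46.6
ee_pos: [0.5015, 0.0207, 0.3909]
eef_rot: [3.142, 0.0, -0.098]
force: [1.3, -0.1, -0.4]
grip_width: 0.0006
[0.59320733 0.0257654 ] -0.09673503065994989
[ 0.5866 -0.0878  0.125   0.0181] st x,y 0.0044 -0.1137 -0.6
[0.6013 0.1231 0.1248 0.018 ] st x,y -0.0014 0.0977 1.5
[0.5913 0.0192 0.1249 0.0177] st x,y -0.0013 -0.0067 2.9
```

View pics/w23.png

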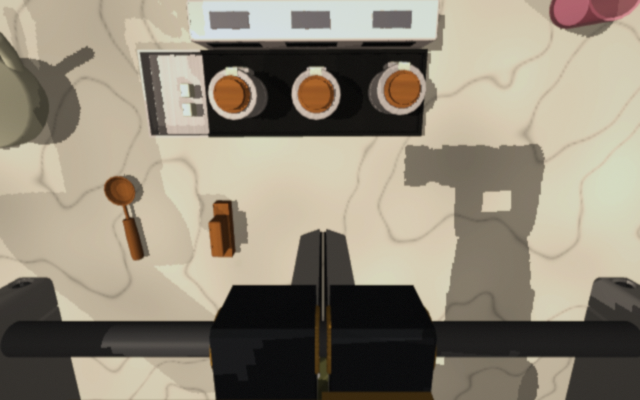

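View pics/s23.png

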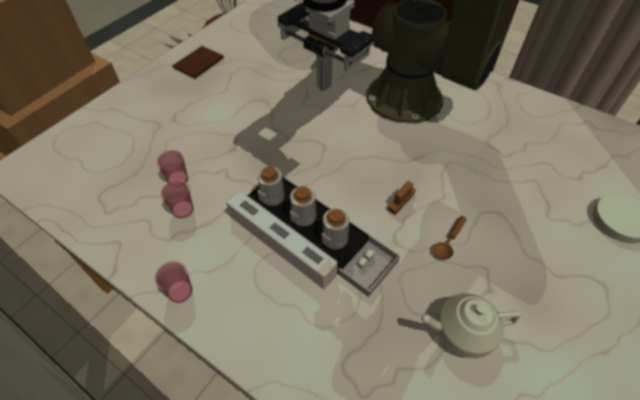

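All three canisters stand square (within 3°) with their lids home. The lumps are in the tray at (190,98), the scraper is clear at (222,228), and the bystanders haven't moved. I'll hand in.

```bash
python3 -c "
from station import ctrl; print(ctrl.hand_in())"
```

```text
the job is handed in; nothing more can be done
None
```

The job was handed in at about 47 s on the robot's clock, and no verdict was reported. I swept the two sugar lumps into the tray with the scraper and stood it on the marble. Then I placed the three canisters on the board and pressed each lid with closed fingers until the force rose to about 20–24 N.

| Last check | Result |
|---|---|
| Canister positions (station y) | about +98, −7 and −114 mm, all within 5 mm of the board's centreline |
| Tag direction | within 3° of square to the scanner |
| Lid knob tops | about 0.125 m on all three, which is the fully home height on the board |
| Lumps | both in the tray, measured at station y of about 0.189 m just after the sweep and still seen there at the end |
| Scraper | standing upright and released, about 0.2 m from the station's centre on the robot's side |
| Teapot, glasses, spoon | looked unmoved in the last pictures; I did not measure them again |

**What went wrong or disagreed:**
- **First scraper grasp:** it closed on nothing because the fingers are slow. The scraper had not moved, and the second try held.
- **End of the sweep:** a lump tipped on end and caught under the scraper, pushing up with about 17 N. I lifted off, and both lumps were then in the tray, standing on end.
- **Station fits:** the camera fits of the station differed by up to about 3 mm and 0.02 rad.
- **Knocked canister:** I saw no sign that a canister had been knocked aside.

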